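Square up the counting chamber and clamp it in the reader

TASK

First raise the reader's drop arm all the way back so that it stays up by itself. Then push the small flat counting chamber on the sloped board snugly into the corner between the long ledge and the short fence, flush with both, take it from there and lay it flat in the reader's nest; finally press the release button so that the arm drops onto the chamber and holds it. Leave the things standing round about where they are.

Things in the scene. Friction and masses are not known exactly. Their poses are not given: they have to be found in the camera images.
- board: White rubber-faced board 170 (x) x 140 (y) mm, fixed, sloping 30 deg, facing the robot. Origin: centre of its sloping top, 54 mm up. x up the slope, y level along it, z square out of it: come with the tool along -z. Metal ledge along y (y -45 to +65 mm), upper face at x=-50; metal fence along x (x -50 to -16), face at y=-25; both 8 mm high. Up-slope of the fence the surface is bare
- corner (a point): Inner corner of ledge and fence, on the board's surface; axes as the board's. A chamber flush in the corner has its origin 38 mm along x and 15 mm along y from here; its upper end, beyond the fence, can be gripped across its width, square to the slope
- chamber: Counting chamber: flat metal plate 76 (x) x 30 (y) x 8 (z) mm, about 60 g, loose, glass window on top. Origin: centre of its underside. It lies flat on the sloping board, up-slope of the ledge and on the +y side of the fence, long axis within 0.3 rad of up-slope; the rubber keeps it from sliding
- reader: Grey reader, fixed, level: base plate 12 mm high, x -60 to +115, y -50 to +50 mm (to y +112 behind x +51). Origin: on the worktop under the nest's centre. At its back the arm's hinge cheeks (61 mm high, y -18 to +18, x 75 to 99) and, on the +y side, the button's housing (62 mm high, x 51 to 111, y 72 to 108)
- nest (a point): Centre of the nest's floor, 12 mm up, axes as the reader's. The chamber lies in it flat, long side along x, either end first. Guides 5 mm high leave 2 mm all round: side guides with inner faces at y=-17 and +17 mm from x=-39 to -3, end stops 20 mm wide with inner faces at x=-40 and +40. From x=-3 to +40 the sides are open for the fingers
- clamp (a joint): The reader's drop arm (hinge), rad. -0.07: down over the empty nest (start); 0: level, resting on a seated chamber; grows as it is raised; 2.0: all the way back at its stop, leaning past upright, where it stays by its own weight. Below about 1.6 it falls forward by itself. 50 g, moves freely
- clamp_hinge (a point): the arm's hinge axis, 85 mm behind the nest's centre and 50 mm above the worktop, axes as the reader's; the arm turns about y. At joint value q the point at distance r along the arm lies at x=-r cos q, z=+r sin q from here
- handle (a point): middle of the arm's grip, a black bar end 30 mm long, 14 mm wide (along the hinge axis), 10 mm thick, 125 mm from the hinge; the rest of the arm is a 12 mm wide, 8 mm thick bar; axes turn with the arm. Pinched across its width it can turn between the finger pads
- release (a joint): the release button (slide), m: 0 out, 0.008 fully down (about 4 N). Pressed down by 3 to 5 mm or more it kicks the raised arm forward past upright, and the arm drops by itself; springs back
- button_top (a point): centre of the button's round top, 22 mm across, 74 mm above the worktop, pressed straight down; it lies 90 mm to the +y side of the plane in which the arm swings, so keep the gripper out of that plane
- oil_drop: Bystander: small closed bottle, 26 mm across and 72 mm tall, standing behind and between the two stations; origin under its centre
- timer: Bystander: flat lab timer 64 x 66 x 18 mm, lying in front on the right; origin under its centre
- vial_0: Bystander: capped sample tube, 85 x 16 x 16 mm, lying in front between the two stations; origin under its centre
- slide_packet: Bystander: card packet of slides 31 x 83 x 57 mm, standing at the back; origin under its centre

How it is judged:
By the outcome, as a careful person would: the job done as asked, in the order asked, and still so for the second after the job is handed in, with the robot touching nothing.
It also fails if it takes over 72 s, if anything falls off the work surface, if the arm or the gripper's body presses on something with over 40 N, if the wrist force passes 120 N, or if a joint passes its speed limit or range.

ROBOT

A 6-joint arm with a two-finger parallel gripper is mounted at the origin on a cart in front of the work surface, level with it; the furniture and walls round the work are solid. World frame = base frame: x ahead of the robot, y to its left, z up, the work surface at z = 0. Lengths are in m, angles in rad, forces in N, time in s.
With the tool pointing down it reaches from about 0.375 to 0.825 m from the base axis. Payload 5.5 kg.
Tool frame: the origin (TCP) lies at the very end of the fingers, on their centre line; the grasp point (between the pads) lies 19 mm behind it; z points along the fingers, y is the line along which they close (so a half turn about z gives the same grasp; the last joint's range is limited). The gripper opens to 85 mm and grips with 20 to 120 N. Pads are 22 mm wide; open, the fingers measure 114 mm over their backs; the gripper's body (76 mm by 85 mm) begins 54 mm behind the grasp point. The pads swing forward as they close: fully open they stand 13 mm farther back than shut.
Start: joints at [-1.286, 0.314, -0.047, 1.21, 0, 1.571], TCP at [0.169, -0.576, 0.231] pointing down, gripper open.
Joint ranges: [-2.67, 2.67], [-0.69, 1.73], [-1.03, 1.25], [-2.08, 2.16], [-1.42, 1.45], [-3.14, 3.14]. Speed limits (rad/s): [2.39, 2.39, 3.01, 3.14, 3.14, 3.14].

INTERFACE

Orientations are given as a unit quaternion [x, y, z, w].
In Python, from workcell import r, camrig, readout, job gives the robot as it stands (r), with the cameras (camrig), the readings (readout) and the job (job).
- The arm moves only by the shell command python3 jog.py 'ROWS' [OPENING]. ROWS is rows parted by semicolons, their numbers by spaces, 1 to 10 of them, each of 6 numbers: dx, dy, dz in m, then a rotation vector rx, ry, rz in rad; each row is the pose to reach, as a shift and turn from the pose commanded when the command began, along the tool's axes at that moment; what a row does not reach only later rows make up. A row lasts 1/12 s, in which the tool goes at most 0.0417 m and 0.125 rad, less where a joint would pass 70% of its speed; a pose out of reach is approached as far as the arm can. OPENING is the finger opening in m, set as the command begins (- or left out keeps the last). The fingers move at their own pace and stop on an object; the grip force is fixed at half the most. Time passes only in rows, so rows that do not move let the fingers close. It prints the time, the measured TCP pose, the force, the opening and the grip force at its end.
- readout.read_state(): the state, without advancing time (a new reading comes with each control period).
- camrig.capture(name): name is "scene" or "side" or "wrist"; returns a dict with "frame" (420x560x3 uint8, red, green, blue), "camera_matrix" (3x3 intrinsics, pixels), "dist" ([k1, k2, p1, p2, k3] as OpenCV has them; the pictures are not rectified), "R" (3x3) and "t" (3): a world point X has camera coordinates R X + t; the wrist camera has in their place "tool_from_camera" (4x4, takes a point from camera to tool coordinates, whose origin is the TCP and whose axes are the flange's). Camera axes: x right, y down, z forward; pixel columns grow to the right and rows downward; lengths in m; the calibration is good to about 2 mm. A picture is of the moment at which its call begins: read the wrist's pose just before it. There is no depth.
- job.finish_job(): hands the job in; it is judged then, once.
The state is a dict: "time": time; "q": joint angles; "qvel": joint speeds; "tau": joint torques, N m; "position": TCP position; "ee_rot": TCP orientation; "contact_force": force on the tool from outside, world axes, zero at the start; "ft_torque": the same for the moment, N m; "opening": finger opening in m; "finger_force": force on a finger pad.
Only numpy, scipy, OpenCV 4.12 (cv2) and the standard library are available. Lean on these libraries where they do the work, as an engineer would, in place of code of your own. Each camera call takes 0.05 s, during which the arm holds its last target. There are 200 camera calls.

## Working session

There is one attempt and no reset: what is moved stays moved. The work goes in short steps, Python scripts to look and compute and a shell command to move; the robot and the scene stay as the last step left them, time stands still between calls to the robot, and variables do not carry over. Pictures are saved under pics/ and viewed, at most 10 in all, crops included, and the job is handed in when it is done.

```bash
ls; mkdir -p pics; python3 - <<'E'
from workcell import r, camrig, readout, job
import cv2,numpy as np
s=readout.read_state(); print(s)
for n in("scene","side"):
    c=camrig.capture(n); cv2.imwrite(f"pics/{n}0.png",c["frame"][:,:,::-1]); print(n,c["camera_matrix"],c["dist"],c["R"],c["t"])
    f=c["frame"]
E
python3 -c "
import cv2,numpy as np
a=cv2.imread('pics/scene0.png');print(a.shape)"
```

```text
(420, 560, 3)
```

View pics/scene0.png

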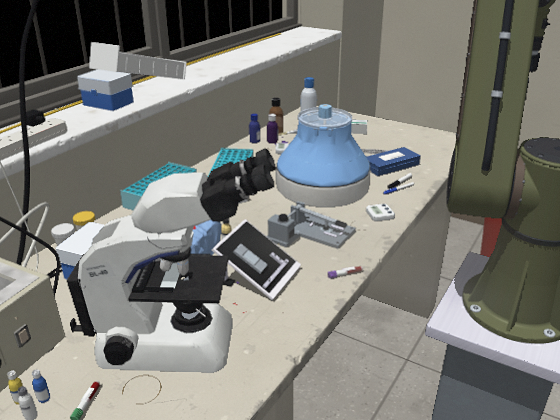

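View pics/side0.png

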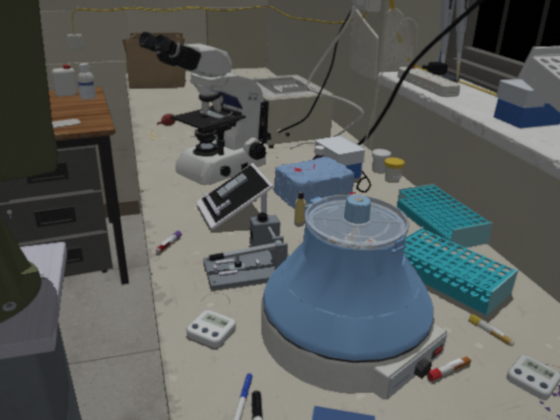

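The scene view shows the board around pixel (258,258) and the reader around (318,226). In the side view the board is around (235,195) and the reader around (245,262). I'll enlarge both.

```bash
python3 - <<'E'
import cv2
a=cv2.imread('pics/scene0.png')[195:305,210:360]; cv2.imwrite('pics/sc1.png',cv2.resize(a,None,fx=5,fy=5,interpolation=cv2.INTER_CUBIC))
a=cv2.imread('pics/side0.png')[155:295,185:325]; cv2.imwrite('pics/sd1.png',cv2.resize(a,None,fx=4.2,fy=4.2,interpolation=cv2.INTER_CUBIC))
E
```

```text
(no output)
```

View pics/sc1.png

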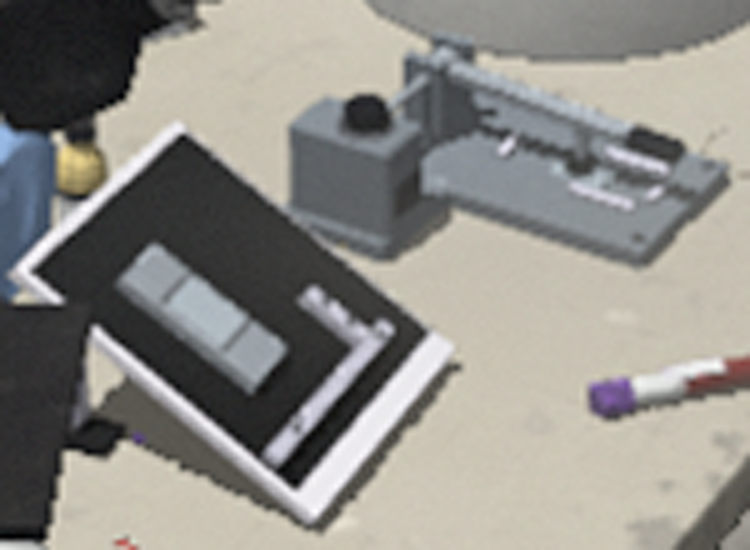

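View pics/sd1.png

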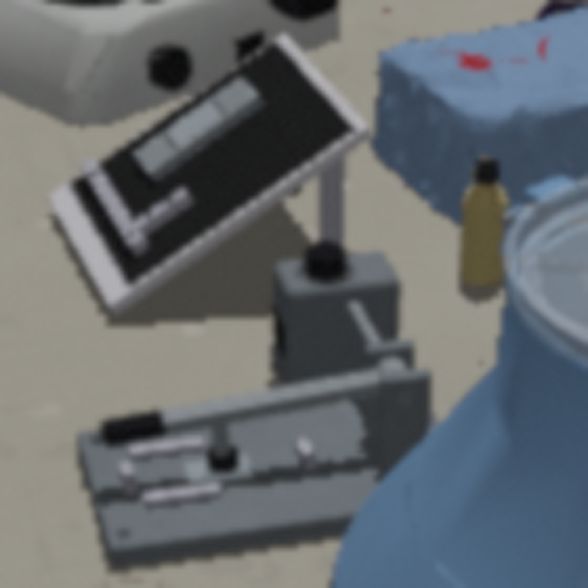

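```bash
cat > h.py <<'E'
import cv2,numpy as np
from scipy.spatial.transform import Rotation as Ro
from scipy.optimize import least_squares
from workcell import r, camrig, readout, job
def proj(c,X,T=None):
    """X Nx3 world; c camera dict; T= tool pose 4x4 for wrist"""
    if T is None: R,t=c["R"],c["t"]
    else:
        M=np.linalg.inv(T@c["tool_from_camera"]); R,t=M[:3,:3],M[:3,3]
    return cv2.projectPoints(np.atleast_2d(X).astype(float),cv2.Rodrigues(np.array(R))[0],np.array(t),np.array(c["camera_matrix"]),np.array(c["dist"]))[0][:,0]
def tool(s=None):
    s=s or readout.read_state(); T=np.eye(4); T[:3,:3]=Ro.from_quat(s["ee_rot"]).as_matrix(); T[:3,3]=s["position"]; return T
def fr(x,y,z,yaw,pitch=0):
    T=np.eye(4); T[:3,:3]=Ro.from_euler('ZY',[yaw,pitch]).as_matrix(); T[:3,3]=x,y,z; return T
def board(p): return fr(p[0],p[1],.054,p[2],-np.pi/6)
def reader(p): return fr(p[0],p[1],0,p[2])
def tf(T,P): return np.atleast_2d(P)@T[:3,:3].T+T[:3,3]
def fit(f,views,p0):
    """views: list of (cam,T,[(X mm,uv)])"""
    def res(p):
        return np.concatenate([(proj(c,tf(f(p),np.array([o[0] for o in ob])/1e3),T)-np.array([o[1] for o in ob])).ravel() for c,T,ob in views])
    s=least_squares(res,p0,loss='soft_l1',x_scale=[.01,.01,.05]); return s.x,res(s.x).reshape(-1,2)
E
python3 - <<'E'
from h import *
import pickle
cs={n:camrig.capture(n) for n in("scene","side")}; pickle.dump(cs,open('cams.pkl','wb'))
S=lambda u,v:((u+.5)/5-.5+210,(v+.5)/5-.5+195)
D=lambda u,v:((u+.5)/4.2-.5+185,(v+.5)/4.2-.5+155)
b=[(cs["scene"],None,[((85,-70,0),S(180,123)),((85,70,0),S(14,270)),((-50,65,8),S(268,445)),((-16,-25,8),S(302,297)),((-50,-25,8),S(350,340))]),
   (cs["side"],None,[((85,70,0),D(283,35)),((85,-70,0),D(366,127)),((-16,-25,8),D(190,195)),((-50,65,8),D(97,165)),((-50,-25,8),D(132,222))])]
pb,e=fit(board,b,[.6,.15,0]); print(pb,e.round(1).tolist())
rd=[(cs["scene"],None,[((-60,50,12),S(640,258)),((-60,-50,12),S(727,168)),((81,90,74),S(367,103)),((111,108,62),S(290,125)),((51,108,62),S(367,150)),((51,72,62),S(420,130))]),
   (cs["side"],None,[((-60,50,12),D(80,440)),((-60,-50,12),D(108,545)),((81,90,74),D(327,250)),((51,108,62),D(275,265)),((51,72,62),D(280,293)),((111,72,62),D(400,285))])]
pr,e=fit(reader,rd,[.6,-.1,0]); print(pr,e.round(1).tolist())
ch=[(cs["scene"],None,[((38,-15,8),S(153,243)),((38,15,8),S(118,278)),((-38,15,8),S(250,383)),((-38,-15,8),S(288,348))]),
 (cs["side"],None,[((38,15,8),D(235,77)),((38,-15,8),D(264,95)),((-38,15,8),D(135,153)),((-38,-15,8),D(152,180))])]
B=board(pb)
pc,e=fit(lambda p:B@fr(p[0],p[1],0,p[2]),ch,[0.02,0.02,0]); print(pc,e.round(1).tolist())
def wire(im,c,T,P,s,o):
    q=(proj(c,tf(T,np.array(P)/1e3))-o)*s+s/2
    cv2.polylines(im,[np.round(q).astype(int)],True,(0,0,255),1,cv2.LINE_AA)
ims=[]
for n,o,sz in(("scene",(210,195),(150,110)),("side",(185,155),(140,140))):
    a=cs[n]["frame"][o[1]:o[1]+sz[1],o[0]:o[0]+sz[0],::-1]; s=600/2/sz[1] if n=="side" else 800/2/sz[0]
    s=2.8
    a=np.ascontiguousarray(cv2.resize(a,None,fx=s,fy=s,interpolation=cv2.INTER_CUBIC)); R=reader(pr)
    bx=lambda x0,x1,y0,y1,z:[(x0,y0,z),(x1,y0,z),(x1,y1,z),(x0,y1,z)]
    wire(a,cs[n],B,bx(-85,85,-70,70,0),s,o);wire(a,cs[n],B,[(-50,-25,8),(-50,65,8),(-50,-25,8),(-16,-25,8)],s,o)
    wire(a,cs[n],B@fr(*pc[:2],0,pc[2]),bx(-38,38,-15,15,8),s,o)
    wire(a,cs[n],R,bx(-60,115,-50,50,12),s,o);wire(a,cs[n],R,bx(51,111,72,108,62),s,o);wire(a,cs[n],R,bx(75,99,-18,18,61),s,o);wire(a,cs[n],R,bx(-40,40,-17,17,12),s,o)
    q=-.07;c,sn=np.cos(q),np.sin(q);wire(a,cs[n],R,[(85-110*c,-7,50+110*sn+5),(85-140*c,-7,50+140*sn+5),(85-140*c,7,50+140*sn+5),(85-110*c,7,50+110*sn+5)],s,o)
    ims.append(cv2.copyMakeBorder(a,0,392-a.shape[0],0,0,cv2.BORDER_CONSTANT))
m=np.hstack(ims);m=cv2.resize(m,(800,int(m.shape[0]*800/m.shape[1])));cv2.imwrite('pics/ov.png',m)
E
```

```text
[0.53358917 0.19817641 0.08657672] [[-0.6, -1.2], [-0.1, -1.4], [-0.2, 0.2], [0.5, -1.3], [2.5, -0.4], [0.3, -0.9], [0.6, -0.7], [-1.6, -2.3], [-1.2, -2.6], [0.2, -0.3]]
[ 0.48809429 -0.04508778 -0.00787225] [[0.6, -1.3], [0.9, -1.2], [-2.1, -0.5], [-0.8, -0.8], [4.3, 0.8], [1.4, -1.6], [-1.6, -2.9], [-0.2, 0.3], [1.9, -0.9], [-1.5, -1.9], [1.3, -0.6], [0.3, -1.9]]
[0.00975536 0.02615146 0.04910199] [[-0.1, -0.3], [0.4, -0.2], [1.6, 0.0], [0.0, -0.5], [1.0, -0.6], [-1.5, -0.5], [-0.5, -0.4], [-0.6, -2.0]]
```

View pics/ov.png

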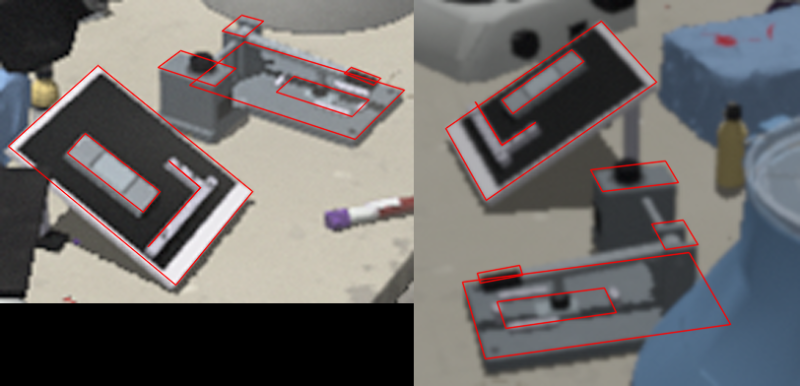

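The overlay fits to within a few mm: board at about (0.534, 0.198) with yaw 0.087, reader at about (0.488, -0.045) with yaw near 0. Next I'll triangulate the nearby obstacles and work out the tool moves.

```bash
cat >> h.py <<'E'
def ray(c,uv):
    u=cv2.undistortPoints(np.array([[uv]],float),np.array(c["camera_matrix"]),np.array(c["dist"]))[0,0]
    R=np.array(c["R"]);return -R.T@c["t"],R.T@np.array([u[0],u[1],1])
def tri(c1,u1,c2,u2):
    a,d=ray(c1,u1);b,e=ray(c2,u2);k=np.linalg.lstsq(np.c_[d,-e],b-a,rcond=None)[0];return (a+d*k[0]+b+e*k[1])/2,np.linalg.norm(a+d*k[0]-b-e*k[1])
def ground(c,u,z=0):
    a,d=ray(c,u);return a+d*(z-a[2])/d[2]
def rel(Tgoal,T=None):
    """shift and rotvec in current tool axes"""
    M=np.linalg.inv(tool() if T is None else T)@Tgoal;return np.r_[M[:3,3],Ro.from_matrix(M[:3,:3]).as_rotvec()].round(4)
def down(x,y,z,yaw=0):
    """tool pointing down, tool y along -world y (yaw 0)"""
    T=fr(x,y,z,yaw);T[:3,:3]=T[:3,:3]@np.diag([1,-1,-1]);return T
PB=[0.5336,0.1982,0.0866];PR=[0.4881,-0.0451,-0.0079]
E
python3 - <<'E'
from h import *
import pickle
cs=pickle.load(open('cams.pkl','rb'));a,b=cs["scene"],cs["side"]
for n,u,v in(("eyeL",(270,160),(146,41)),("eyeR",(268,185),(166,52)),("stage near corner",(228,262),(243,122)),("stage left",(218,300),(165,120)),("knob centrifuge",(325,112),(358,207))):
    print(n,*tri(a,u,b,v))
for n,c,u in(("cf side left",b,(263,330)),("cf bottom",b,(330,375)),("cf sc front",a,(322,207)),("cf sc L",a,(277,190)),("cf sc R",a,(370,190)),("vial",a,(345,272)),("drop",b,(299,222))): print(n,ground(c,u))
w=camrig.capture("wrist");print(w["tool_from_camera"],w["camera_matrix"])
print(tool().round(3))
print(rel(down(.42,-.047,.25)))
E
```

```text
eyeL [0.37693585 0.37253267 0.38588541] 0.01662189178919929
eyeR [0.40522992 0.36064818 0.34684866] 0.024811972808351665
stage near corner [0.55374374 0.32942948 0.15166201] 0.09685768228292188
stage left [0.41589125 0.47598873 0.16121283] 0.017420082137622705
knob centrifuge [ 0.62249983 -0.27090877  0.2373137 ] 0.0055677524607863575
cf side left [ 0.49413038 -0.2287805   0.        ]
cf bottom [ 0.56604057 -0.35461944  0.        ]
cf sc front [ 0.56270761 -0.16136117  0.        ]
cf sc L [ 0.72566956 -0.18271657  0.        ]
cf sc R [ 0.49019554 -0.3276662   0.        ]
vial [0.37097695 0.08286279 0.        ]
drop [0.6752609  0.11689585 0.        ]
[[ 3.62451102e-04 -9.50564435e-01 -3.10527169e-01  8.05442565e-02]
 [ 9.99999914e-01  4.06501230e-04 -7.71415290e-05 -2.00865444e-04]
 [ 1.99557670e-04 -3.10527115e-01  9.50564501e-01 -1.43021236e-01]
 [ 0.00000000e+00  0.00000000e+00  0.00000000e+00  1.00000000e+00]] [[329.67208232   0.         281.05035874]
 [  0.         329.67208232 210.32314624]
 [  0.           0.           1.        ]]
[[ 0.96   0.281 -0.     0.168]
 [ 0.281 -0.96   0.001 -0.576]
 [-0.    -0.001 -1.     0.231]
 [ 0.     0.     0.     1.   ]]
[ 3.899e-01 -4.366e-01 -1.880e-02 -8.000e-04  1.000e-04  2.848e-01]
```

```bash
G="0.459 -0.5285 -0.07 0 0 0.285"; 
python3 jog.py '0.23 -0.264 -0.07 0 0 0.14;0.23 -0.264 -0.07 0 0 0.14;0.23 -0.264 -0.07 0 0 0.14;0.23 -0.264 -0.07 0 0 0.14;0.23 -0.264 -0.07 0 0 0.14;0.23 -0.264 -0.07 0 0 0.14;0.23 -0.264 -0.07 0 0 0.14;0.23 -0.264 -0.07 0 0 0.14;0.23 -0.264 -0.07 0 0 0.14' 0.04
python3 jog.py '0.229 -0.264 0 0 0 0.145;0.229 -0.264 0 0 0 0.145;0.229 -0.264 0 0 0 0.145;0.229 -0.264 0 0 0 0.145;0.229 -0.264 0 0 0 0.145;0.229 -0.264 0 0 0 0.145;0.229 -0.264 0 0 0 0.145;0.229 -0.264 0 0 0 0.145;0.229 -0.264 0 0 0 0.145;0.229 -0.264 0 0 0 0.145'
python3 - <<'E'
from h import *
import pickle
s=readout.read_state();T=tool(s);w=camrig.capture("wrist");pickle.dump((T,w),open('w1.pkl','wb'));print(T.round(4),s["q"])
im=np.ascontiguousarray(w["frame"][:,:,::-1])
cv2.imwrite('pics/w1.png',cv2.resize(im,(800,600),interpolation=cv2.INTER_CUBIC))
E
```

```text
time: 1.0
position: [0.316, -0.2548, 0.3024]
ee_rot: [0.997, 0.073, 0.001, -0.0]
contact_force: [1.1, -1.5, -0.2]
opening: 0.0398
finger_force: 0.0
time: 1.83
position: [0.5062, 0.0205, 0.3006]
ee_rot: [1.0, 0.015, -0.0, -0.009]
contact_force: [-0.3, -0.0, -0.1]
opening: 0.0403
finger_force: 0.0
[[ 9.995e-01  3.030e-02 -4.000e-04  5.062e-01]
 [ 3.030e-02 -9.994e-01  1.710e-02  2.050e-02]
 [ 1.000e-04 -1.710e-02 -9.999e-01  3.006e-01]
 [ 0.000e+00  0.000e+00  0.000e+00  1.000e+00]] [ 0.02932595  0.11695376 -0.13654961  1.31721118  0.01712704  3.1405698 ]
```

View pics/w1.png

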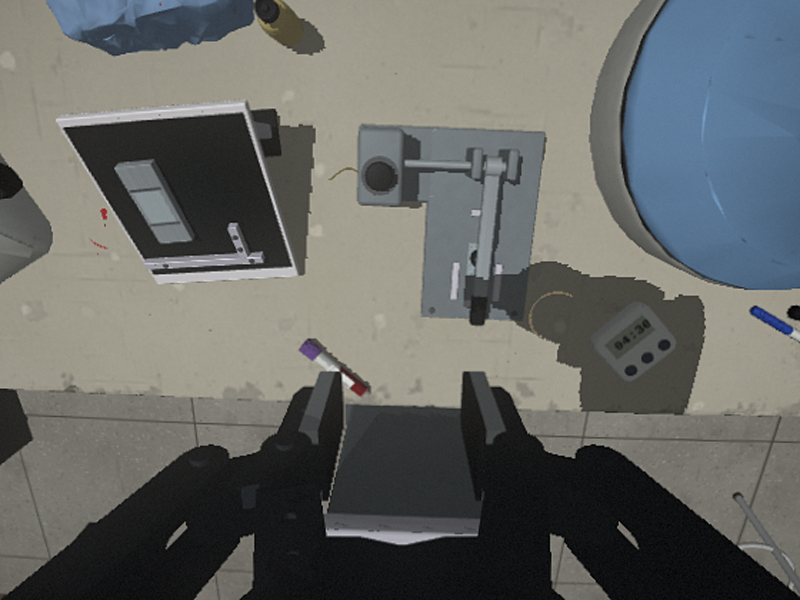

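The wrist view shows the board's upper corners at (58,118) and (248,102). The reader base corners are at (545,130), (520,320) and (421,317), the button at (381,177) and the handle at (479,308). Joint 6 is at its limit, so I'll use the half-turned grasp. First I'll refine the reader pose.

```bash
python3 - <<'E'
from h import *
import pickle
T,w=pickle.load(open('w1.pkl','rb'));W=lambda u,v:((u+.5)/1.42857-.5,(v+.5)/1.42857-.5)
rd=[(w,T,[((115,-50,12),W(545,132)),((-60,-50,12),W(520,318)),((-60,50,12),W(421,315)),((81,90,74),W(381,177)),((-40,0,46),W(479,303))])]
print(*[x.round(4).tolist() for x in fit(reader,rd,PR)])
bd=[(w,T,[((85,70,0),W(58,118)),((85,-70,0),W(248,102)),((-50,65,8),W(147,260)),((-16,-25,8),W(230,224)),((-50,-25,8),W(238,252))])]
print(*[x.round(4).tolist() for x in fit(board,bd,PB)])
E
python3 jog.py '0 0 0 0 0 -1.05;0 0 0 0 0 -1.05;0 0 0 0 0 -1.05;0 0 0 0 0 -1.05;0 0 0 0 0 -1.05;0 0 0 0 0 -1.05;0 0 0 0 0 -1.05;0 0 0 0 0 -1.05;0 0 0 0 0 -1.05'
python3 jog.py '0 0 0 0 0 -1.05;0 0 0 0 0 -1.05;0 0 0 0 0 -1.05;0 0 0 0 0 -1.05;0 0 0 0 0 -1.05;0 0 0 0 0 -1.05;0 0 0 0 0 -1.05;0 0 0 0 0 -1.05;0 0 0 0 0 -1.05'
python3 jog.py '0 0 0 0 0 -1.05;0 0 0 0 0 -1.05;0 0 0 0 0 -1.05;0 0 0 0 0 -1.05;0 0 0 0 0 -1.05;0 0 0 0 0 -1.05;0 0 0 0 0 -1.05;0 0 0 0 0 -1.05;0 0 0 0 0 -1.05'
python3 -c "
from h import *
print(readout.read_state()['q'],tool().round(4),rel(down(.448,-.045,.1,np.pi)))"
```

```text
[0.4901, -0.0452, -0.0042] [[0.6124, -1.2213], [2.2621, 1.4318], [-0.1437, 0.7744], [-1.6757, -6.8014], [-0.2489, 5.0549]]
[0.5355, 0.1965, 0.0941] [[-0.5703, -1.0629], [0.2877, -1.7817], [-0.9927, 0.9302], [-0.0652, 0.9542], [3.1407, 2.2538]]
time: 2.63
position: [0.503, 0.0166, 0.3015]
ee_rot: [0.858, 0.514, 0.004, -0.007]
contact_force: [0.3, 0.4, 0.2]
opening: 0.0399
finger_force: 0.0
time: 3.38
position: [0.503, 0.0166, 0.3015]
ee_rot: [0.485, 0.875, 0.007, -0.004]
contact_force: [0.0, -0.7, -0.2]
opening: 0.0398
finger_force: 0.0
time: 4.13
position: [0.503, 0.0166, 0.3015]
ee_rot: [-0.019, 1.0, 0.008, -0.0]
contact_force: [-0.4, 0.2, -0.1]
opening: 0.0402
finger_force: 0.0
[ 0.02277447  0.11102221 -0.14133489  1.31904775  0.01565576 -0.01494334] [[-9.993e-01 -3.770e-02 -1.000e-03  5.030e-01]
 [-3.770e-02  9.992e-01  1.560e-02  1.660e-02]
 [ 4.000e-04  1.570e-02 -9.999e-01  3.015e-01]
 [ 0.000e+00  0.000e+00  0.000e+00  1.000e+00]] [ 0.0572 -0.0627  0.2006  0.0157 -0.0007  0.0377]
```

```bash

python3 jog.py '0.056 -0.063 0.1 0.0157 0 0.044;0.056 -0.063 0.1 0.0157 0 0.044;0.056 -0.063 0.15 0.0157 0 0.044;0.056 -0.063 0.2 0.0157 0 0.044;0.056 -0.063 0.2 0.0157 0 0.044;0.056 -0.063 0.22 0.0157 0 0.044;0.056 -0.063 0.22 0.0157 0 0.044'
python3 - <<'E'
from h import *
import pickle
T=tool();w=camrig.capture("wrist");cv2.imwrite('pics/w2.png',w["frame"][:,:,::-1]);pickle.dump((T,w),open('w2.pkl','wb'))
print(T.round(4));R=reader([.489,-.045,-.006])
print(rel(down(.449,-.045,.032,np.pi-.006)))
c=proj(w,tf(R,np.array([[-40,0,46],[-55,7,45],[-55,-7,45],[-60,50,12],[-60,-50,12]])/1e3),T);print(c)
E
```

```text
time: 4.72
position: [0.4431, -0.0442, 0.0749]
ee_rot: [0.006, 1.0, 0.0, -0.006]
contact_force: [-0.3, 0.7, -0.1]
opening: 0.0398
finger_force: 0.0
[[-9.999e-01  1.250e-02 -1.130e-02  4.431e-01]
 [ 1.250e-02  9.999e-01  1.000e-03 -4.420e-02]
 [ 1.130e-02  9.000e-04 -9.999e-01  7.490e-02]
 [ 0.000e+00  0.000e+00  0.000e+00  1.000e+00]]
[-0.0037 -0.001   0.046   0.0009 -0.0078 -0.006 ]
[[279.21032267 258.18836135]
 [291.39740741 233.19214216]
 [266.6211236  233.34341942]
 [355.30249951 207.27400317]
 [203.1337365  208.2188409 ]]
```

View pics/w2.png

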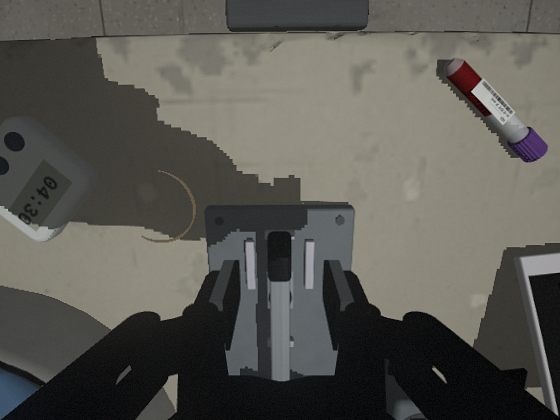

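The base corners at (206,206) and (355,204) and the handle centre at (279,257) match the prediction. I'll go down, pinch and raise along the arc.

```bash

python3 jog.py '-0.005 -0.001 0.03 0 -0.008 -0.006;-0.005 -0.001 0.045 0 -0.008 -0.006;-0.005 -0.001 0.045 0 -0.008 -0.006;-0.005 -0.001 0.045 0 -0.008 -0.006'
python3 jog.py '0 0 0 0 0 0;0 0 0 0 0 0;0 0 0 0 0 0;0 0 0 0 0 0;0 0 0 0 0 0;0 0 0 0 0 0' 0.0

```

```text
time: 5.1
position: [0.456, -0.0447, 0.0371]
ee_rot: [0.002, 1.0, 0.0, 0.004]
contact_force: [-0.3, -1.3, 0.9]
opening: 0.0398
finger_force: 0.0
time: 5.6
position: [0.4569, -0.0452, 0.0372]
ee_rot: [0.002, 1.0, -0.001, 0.005]
contact_force: [-0.6, -2.6, 7.4]
opening: 0.0118
finger_force: 60.9
```

```bash

python3 jog.py '-0.001 0 -0.023 0 0 0;-0.006 0 -0.046 0 0 0;-0.016 0 -0.068 0 0 0;-0.030 0 -0.087 0 0 0;-0.047 0 -0.102 0 0 0;-0.047 0 -0.102 0 0 0'
python3 -c "
from h import *
print(tool()[:3,3],readout.read_state()['contact_force'])"
```

```text
time: 6.1
position: [0.506, -0.0455, 0.1416]
ee_rot: [0.002, 1.0, -0.001, 0.007]
contact_force: [-1.0, -2.6, -2.8]
opening: 0.0114
finger_force: 58.5
[ 0.50604697 -0.04546272  0.14162043] [-0.96413147 -2.60487651 -2.81909038]
```

Tracking well with low forces. Continuing over the top.

```bash

python3 jog.py '-0.020 0 -0.012 0 0 0;-0.042 0 -0.020 0 0 0;-0.065 0 -0.023 0 0 0;-0.089 0 -0.022 0 0 0;-0.114 0 -0.015 0 0 0;-0.114 0 -0.015 0 0 0;-0.114 0 -0.015 0 0 0'
python3 jog.py '0 0 0 0 0 0;0 0 0 0 0 0;0 0 0 0 0 0;0 0 0 0 0 0;0 0 0 0 0 0' 0.04
python3 jog.py '0 0 -0.04 0 0 0;0 0 -0.08 0 0 0;0 0 -0.1 0 0 0;0 0 -0.1 0 0 0'
python3 - <<'E'
from h import *
T=tool();print(T.round(4),readout.read_state()['q'])
B=board([.5347,.1972,.0905])
def bt(x,y,h,tilt=0,flip=np.pi):
    """tool pose at board coords (mm), square to slope + extra lean towards robot"""
    M=B@fr(x/1e3,y/1e3,h/1e3,0,-tilt);M[:3,:3]=M[:3,:3]@np.diag([-1,1,-1]);return M
print(rel(bt(-10,20,150)))
s=camrig.capture("side")["frame"][150:300,180:330,::-1];w=camrig.capture("scene")["frame"][150:300,230:380,::-1]
cv2.imwrite('pics/up.png',cv2.resize(np.hstack([w,s]),None,fx=2.6,fy=2.6,interpolation=cv2.INTER_CUBIC))
E
```

```text
time: 6.68
position: [0.6151, -0.0447, 0.1528]
ee_rot: [0.002, 1.0, 0.0, 0.003]
contact_force: [-0.5, -0.2, -0.6]
opening: -0.0002
finger_force: 0.0
time: 7.1
position: [0.6149, -0.0449, 0.1539]
ee_rot: [0.002, 1.0, 0.0, 0.004]
contact_force: [-0.0, -0.5, 0.5]
opening: 0.0402
finger_force: 0.0
time: 7.43
position: [0.6172, -0.0452, 0.2599]
ee_rot: [0.002, 1.0, -0.0, 0.008]
contact_force: [1.1, -0.3, 0.6]
opening: 0.0401
finger_force: 0.0
[[-9.999e-01  3.600e-03  1.690e-02  6.172e-01]
 [ 3.600e-03  1.000e+00 -1.000e-04 -4.520e-02]
 [-1.690e-02 -1.000e-04 -9.999e-01  2.599e-01]
 [ 0.000e+00  0.000e+00  0.000e+00  1.000e+00]] [-7.37056776e-02  3.26102314e-01  3.47293753e-02  1.26260459e+00
  1.11605004e-03 -7.00979428e-02]
[ 0.1699  0.2542  0.0781 -0.0255 -0.5064 -0.0916]
```

View pics/up.png

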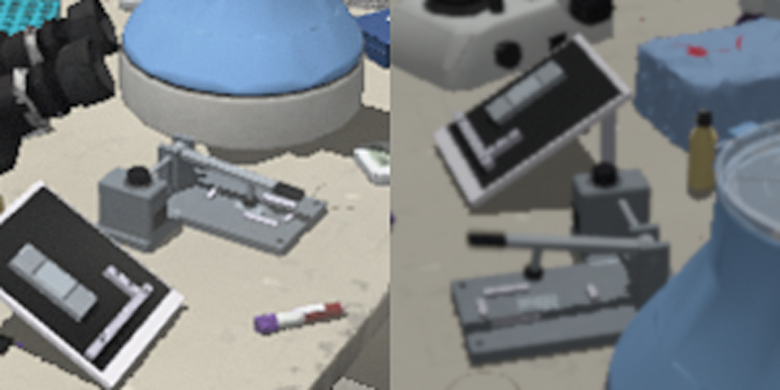

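The side view, taken first, shows the arm falling back from the gripper, and the scene view shows it down again. It slipped out of a shallow fingertip grip. I'll retry with a deeper grip, settling before each measurement.

```bash

python3 jog.py '0.16 0 0 0 0 0;0.16 0 0 0 0 0;0.16 0 0 0 0 0;0.168 0 0 0 0 0;0.168 0 0.08 0 0 0;0.168 0 0.12 0 0 0;0.168 0 0.16 0 0 0;0.168 0 0.17 0 0 0;0.168 0 0.17 0 0 0;0.168 0 0.17 0 0 0'
python3 jog.py '0 0 0 0 0 0;0 0 0 0 0 0'
python3 - <<'E'
from h import *
T=tool();print(rel(down(.449,-.0452,.0225,np.pi-.005)))
w=camrig.capture("wrist");cv2.imwrite('pics/w3.png',w["frame"][190:420,120:440,::-1])
print(proj(w,tf(reader([.489,-.045,-.006]),np.array([[-40,0,46],[-55,7,45],[-55,-7,45],[-60,50,12],[-60,-50,12]])/1e3),T))
f=w["frame"][:,250:310].astype(int).sum(2);print((f[215:300:3,29]))
E
```

```text
time: 8.37
position: [0.4439, -0.044, 0.0796]
ee_rot: [0.002, 1.0, 0.001, -0.0]
contact_force: [0.2, -0.3, 0.8]
opening: 0.0399
finger_force: 0.0
time: 8.53
position: [0.4496, -0.0445, 0.0843]
ee_rot: [0.002, 1.0, 0.0, 0.005]
contact_force: [0.9, -1.6, -0.7]
opening: 0.0396
finger_force: 0.0
[ 0.0013 -0.0007  0.0618  0.0002  0.0106  0.0014]
[[279.77134671 240.07347288]
 [291.79553167 215.84167076]
 [267.83618805 215.78199409]
 [353.97791502 192.59421441]
 [205.95347428 192.21459994]]
[ 60  65  72  72  79  66  60  75  68  69  90 102 105 106 105 103 404 378
 383 381 380 380 376 372 376 380 380 371 370]
```

```bash

python3 jog.py '0.001 -0.001 0.03 0 0.01 0;0.001 -0.001 0.06 0 0.01 0;0.001 -0.001 0.06 0 0.01 0;0.001 -0.001 0.06 0 0.01 0;0.001 -0.001 0.06 0 0.01 0;0.001 -0.001 0.06 0 0.01 0'
python3 jog.py '0 0 0 0 0 0;0 0 0 0 0 0;0 0 0 0 0 0;0 0 0 0 0 0;0 0 0 0 0 0;0 0 0 0 0 0' 0.0

```

```text
time: 9.08
position: [0.4491, -0.0455, 0.0243]
ee_rot: [0.002, 1.0, 0.0, 0.0]
contact_force: [-0.6, 0.4, -0.0]
opening: 0.04
finger_force: 0.0
time: 9.58
position: [0.4483, -0.0454, 0.0232]
ee_rot: [0.002, 1.0, 0.0, -0.0]
contact_force: [-0.9, 0.8, 6.3]
opening: 0.0124
finger_force: 60.1
```

```bash

python3 jog.py '0 0 -0.012 0 0 0;-0.001 0 -0.025 0 0 0;-0.003 0 -0.037 0 0 0;-0.006 0 -0.049 0 0 0;-0.011 0 -0.061 0 0 0;-0.017 0 -0.072 0 0 0;-0.024 0 -0.082 0 0 0;-0.032 0 -0.092 0 0 0;-0.041 0 -0.101 0 0 0;-0.050 0 -0.109 0 0 0'
python3 jog.py '-0.011 0 -0.007 0 0 0;-0.021 0 -0.013 0 0 0;-0.033 0 -0.018 0 0 0;-0.045 0 -0.021 0 0 0;-0.057 0 -0.024 0 0 0;-0.057 0 -0.024 0 0 0'
python3 - <<'E'
from h import *
T=tool();w=camrig.capture("wrist");cv2.imwrite('pics/w4.png',w["frame"][100:420,60:500,::-1])
E
```

```text
time: 10.42
position: [0.4955, -0.0456, 0.1304]
ee_rot: [0.002, 1.0, 0.0, -0.003]
contact_force: [0.1, -1.0, -7.8]
opening: 0.0127
finger_force: 58.5
time: 10.92
position: [0.5543, -0.046, 0.1545]
ee_rot: [0.002, 1.0, -0.0, -0.003]
contact_force: [-5.3, -0.8, 3.3]
opening: 0.0124
finger_force: 59.7
```

```bash

python3 jog.py '-0.0125 0 -0.001 0 0 0;-0.025 0 0 0 0 0;-0.025 0 0 0 0 0'
python3 jog.py '-0.012 0 0.001 0 0 0;-0.026 0 0.004 0 0 0;-0.039 0 0.008 0 0 0;-0.039 0 0.008 0 0 0;-0.039 0 0.008 0 0 0'
python3 jog.py '0 0 0 0 0 0;0 0 0 0 0 0'
```

```text
time: 11.22
position: [0.5799, -0.0461, 0.155]
ee_rot: [0.002, 1.0, -0.0, -0.001]
contact_force: [-3.4, -1.0, 3.8]
opening: 0.0129
finger_force: 61.0
time: 11.63
position: [0.6179, -0.0462, 0.1466]
ee_rot: [0.002, 1.0, 0.0, -0.002]
contact_force: [-1.3, -1.5, 0.5]
opening: 0.0125
finger_force: 59.5
time: 11.8
position: [0.6174, -0.0462, 0.1468]
ee_rot: [0.002, 1.0, 0.0, -0.002]
contact_force: [-1.5, -1.1, -2.4]
opening: 0.0127
finger_force: 59.5
```

```bash

python3 jog.py '0 0 0 0 0 0;0 0 0 0 0 0;0 0 0 0 0 0;0 0 0 0 0 0;0 0 0 0 0 0' 0.04
python3 jog.py '0 0 -0.02 0 0 0;0 0 -0.05 0 0 0;0 0 -0.09 0 0 0;0 0 -0.11 0 0 0;0 0 -0.11 0 0 0;0 0 -0.11 0 0 0'
cat >> h.py <<'E'
PB=[.5347,.1972,.0905];PR=[.489,-.045,-.006];B=board(PB);Rd=reader(PR)
def bt(x,y,h,tilt=0):
    M=B@fr(x/1e3,y/1e3,h/1e3,0,-tilt);M[:3,:3]=M[:3,:3]@np.diag([-1,1,-1]);return M
def armcheck():
    """handle darkness in scene & side at q=-.07 and q=2"""
    for n in("scene","side"):
        c=camrig.capture(n)
        for q in(-.07,1.95,2.0):
            P=np.array([[.085-a*np.cos(q),0,.05+a*np.sin(q)] for a in(.115,.125,.135)])
            p=proj(c,tf(Rd,P)).round().astype(int);print(n,q,p[1],c["frame"][p[:,1],p[:,0]].mean(1).astype(int))
E
python3 - <<'E'
from h import *
armcheck();print(rel(bt(-10,10,130)))
E
```

```text
time: 12.22
position: [0.6188, -0.0457, 0.1471]
ee_rot: [0.002, 1.0, 0.0, -0.001]
contact_force: [-0.3, -1.3, 0.4]
opening: 0.0401
finger_force: 0.0
time: 12.72
position: [0.62, -0.046, 0.2585]
ee_rot: [0.002, 1.0, 0.0, 0.001]
contact_force: [0.8, 0.2, -0.8]
opening: 0.0398
finger_force: 0.0
scene -0.07 [340 223] [160 158 144]
scene 1.95 [283 163] [  7 104   5]
scene 2.0 [281 164] [21 24 25]
side -0.07 [216 256] [132 129 122]
side 1.95 [303 189] [21 58 84]
side 2.0 [306 190] [16 14 21]
[ 0.1584  0.2458  0.095  -0.0237 -0.5269 -0.0921]
```

The arm is up: the handle shows at the q=2.0 position in both cameras and no longer at the down position. Next, the board.

```bash

python3 jog.py '0.158 0.246 0 -0.024 -0.527 -0.092;0.158 0.246 0 -0.024 -0.527 -0.092;0.158 0.246 0 -0.024 -0.527 -0.092;0.158 0.246 0 -0.024 -0.527 -0.092;0.158 0.246 0 -0.024 -0.527 -0.092;0.158 0.246 0 -0.024 -0.527 -0.092;0.158 0.246 0.095 -0.024 -0.527 -0.092;0.158 0.246 0.095 -0.024 -0.527 -0.092;0.158 0.246 0.095 -0.024 -0.527 -0.092;0.158 0.246 0.095 -0.024 -0.527 -0.092'
python3 jog.py '0 0 0 0 0 0;0 0 0 0 0 0;0 0 0 0 0 0' 0
python3 - <<'E'
from h import *
import pickle
s=readout.read_state();T=tool(s);w=camrig.capture("wrist");pickle.dump((T,w),open('w5.pkl','wb'));print(s["q"],T[:3,3],rel(bt(-10,10,130)))
im=np.ascontiguousarray(w["frame"][:,:,::-1])
bx=lambda x0,x1,y0,y1,z:np.array([(x0,y0,z),(x1,y0,z),(x1,y1,z),(x0,y1,z)])/1e3
for P in(bx(-85,85,-70,70,0),np.array([(-50,-25,8),(-50,65,8),(-50,-25,8),(-16,-25,8)])/1e3):
    print(proj(w,tf(B,P),T).round(1).tolist())
cv2.imwrite('pics/w5.png',cv2.resize(im,(800,600),interpolation=cv2.INTER_CUBIC))
E
```

```text
time: 13.65
position: [0.4552, 0.1996, 0.1547]
ee_rot: [-0.046, 0.966, 0.01, 0.254]
contact_force: [-0.6, -0.8, -0.4]
opening: 0.04
finger_force: 0.0
time: 13.9
position: [0.4631, 0.2005, 0.1641]
ee_rot: [-0.043, 0.964, 0.012, 0.26]
contact_force: [0.7, 0.6, -0.4]
opening: 0.0043
finger_force: 0.0
[ 0.55789919 -0.18442321 -0.89033015  0.38541327 -0.22875908  0.41290266] [0.46309099 0.20053162 0.16414946] [ 0.0037  0.0003  0.001   0.      0.0041 -0.002 ]
[[179.7, 103.2], [197.0, 290.5], [343.9, 290.3], [356.3, 102.7]]
[[236.8, 148.6], [349.4, 148.5], [236.8, 148.6], [238.6, 189.8]]
```

View pics/w5.png

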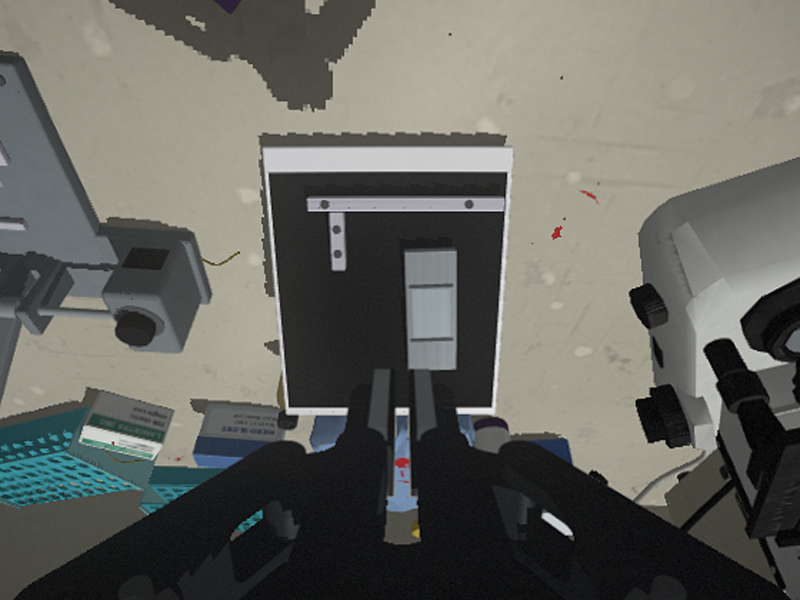

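The ledge's upper face is at v≈211 and the fence's face at u≈346. The chamber's top corners are at (404,249), (455,247), (457,370) and (408,370). I'll fit the chamber relative to the board and push down-slope first with closed fingers.

```bash
cat >> h.py <<'E'
PB=[.5345,.1982,.0905];B=board(PB)
E
python3 - <<'E'
from h import *
import pickle
T,w=pickle.load(open('w5.pkl','rb'));W=lambda u,v:((u+.5)/1.42857-.5,(v+.5)/1.42857-.5)
p,e=fit(board,[(w,T,[((-50,65,8),W(504,211)),((-50,-25,8),W(346,211)),((-16,-25,8),W(347,270)),((-85,-70,0),W(261,147)),((-85,70,0),W(512,147)),((85,-70,0),W(284,413)),((85,70,0),W(496,411))])],PB);print(p,e.round(1).tolist())
A=board(p)
print(*fit(lambda q:A@fr(q[0],q[1],0,q[2]),[(w,T,[((-38,-15,8),W(404,249.5)),((-38,15,8),W(455.5,248)),((38,15,8),W(457,369)),((38,-15,8),W(408,370))])],[.01,.024,0]))
print(rel(bt(65,26,30)),rel(bt(65,26,4)))
E
```

```text
[0.53365513 0.1997368  0.08966491] [[0.2, 0.2], [-2.0, 0.2], [-1.1, 0.3], [0.3, -0.6], [1.6, -0.8], [0.9, 1.1], [-0.4, 2.4]]
[0.00946925 0.02521549 0.03852819] [[-0.24168306  0.40919891]
 [ 0.42155952  0.05480905]
 [-0.38781251 -0.55466578]
 [ 0.1973554  -0.0261355 ]]
[-0.0708  0.0174  0.1012  0.      0.0041 -0.002 ] [-0.0707  0.0174  0.1272  0.      0.0041 -0.002 ]
```

```bash

python3 jog.py '-0.071 0.017 0.05 0 0.004 -0.002;-0.071 0.017 0.05 0 0.004 -0.002;-0.071 0.017 0.08 0 0.004 -0.002;-0.071 0.017 0.11 0 0.004 -0.002;-0.071 0.017 0.118 0 0.004 -0.002;-0.071 0.017 0.122 0 0.004 -0.002;-0.071 0.017 0.122 0 0.004 -0.002;-0.071 0.017 0.122 0 0.004 -0.002'
cat > s.py <<'E'
from h import *
s=readout.read_state();T=tool(s);M=np.linalg.inv(B)@T;print("board mm",(M[:3,3]*1e3).round(1),"rel",Ro.from_matrix(M[:3,:3]@np.diag([-1,1,-1])).as_rotvec().round(3),"F_board",(B[:3,:3].T@s["contact_force"]).round(1),"t",s["time"])
E
python3 s.py
```

```text
time: 14.62
position: [0.5822, 0.2284, 0.0937]
ee_rot: [-0.044, 0.965, 0.012, 0.258]
contact_force: [0.2, 0.0, -0.1]
opening: 0.0002
finger_force: 0.0
board mm [63.3 25.8  9.2] rel [0.    0.002 0.001] F_board [ 0.1  0.  -0.2] t 14.6167
```

```bash

python3 jog.py '0 0 0.003 0 0 0;0 0 0.0055 0 0 0;0 0 0.0055 0 0 0'
python3 s.py
python3 jog.py '0.006 0 0 0 0 0;0.011 0 0 0 0 0;0.015 0 0 0 0 0;0.019 0 0 0 0 0;0.022 0 0 0 0 0;0.022 0 0 0 0 0'
python3 s.py
```

```text
time: 14.87
position: [0.5849, 0.2291, 0.0884]
ee_rot: [-0.045, 0.965, 0.012, 0.258]
contact_force: [-0.4, -0.1, -0.2]
opening: -0.0001
finger_force: 0.0
board mm [63.1 26.2  3.3] rel [0.001 0.001 0.002] F_board [-0.5 -0.  -0. ] t 14.8667
time: 15.37
position: [0.5646, 0.2269, 0.0759]
ee_rot: [-0.045, 0.965, 0.011, 0.257]
contact_force: [-0.2, 0.0, -0.0]
opening: 0.0001
finger_force: 0.0
board mm [39.2 25.8  2.7] rel [-0.     0.004  0.003] F_board [-0.1  0.   0.1] t 15.3667
```

```bash

python3 jog.py '0.002 0 0 0 0 0;0.003 0 0 0 0 0;0.003 0 0 0 0 0'
python3 s.py
python3 jog.py '0.001 0 0 0 0 0;0.002 0 0 0 0 0;0.002 0 0 0 0 0'
python3 s.py
python3 - <<'E'
from h import *
import pickle
T=tool();w=camrig.capture("wrist");cv2.imwrite('pics/w6.png',w["frame"][:,:,::-1]);pickle.dump((T,w),open('w6.pkl','wb'))
E
```

```text
time: 15.62
position: [0.563, 0.2268, 0.075]
ee_rot: [-0.045, 0.965, 0.011, 0.257]
contact_force: [-0.7, 1.2, -0.1]
opening: 0.0
finger_force: 0.0
board mm [37.3 25.9  2.7] rel [-0.     0.003  0.002] F_board [-0.6  1.2  0.2] t 15.6167
time: 15.87
position: [0.5613, 0.2266, 0.0741]
ee_rot: [-0.045, 0.965, 0.011, 0.257]
contact_force: [-0.3, -0.4, -0.2]
opening: 0.0
finger_force: 0.0
board mm [35.4 25.9  2.7] rel [-0.     0.003  0.002] F_board [-0.4 -0.4 -0. ] t 15.8667
```

```bash

python3 jog.py '0.001 0 0 0 0 0;0.002 0 0 0 0 0;0.002 0 0 0 0 0'
python3 s.py
python3 jog.py '0.001 0 0 0 0 0;0.002 0 0 0 0 0;0.002 0 0 0 0 0'
python3 s.py
```

```text
time: 16.17
position: [0.5611, 0.2268, 0.0743]
ee_rot: [-0.044, 0.965, 0.012, 0.259]
contact_force: [2.7, -0.3, 2.7]
opening: -0.0005
finger_force: 2.1
board mm [35.3 26.1  3.1] rel [-0.    -0.     0.001] F_board [ 3.6 -0.5  1. ] t 16.1667
time: 16.42
position: [0.5608, 0.227, 0.0746]
ee_rot: [-0.044, 0.965, 0.012, 0.26]
contact_force: [6.7, -0.6, 3.0]
opening: -0.0001
finger_force: 3.7
board mm [35.2 26.3  3.4] rel [ 0.    -0.003  0.001] F_board [ 7.2 -1.2 -0.7] t 16.4167
```

```bash

python3 jog.py '-0.006 0 0 0 0 0;-0.006 0 -0.02 0 0 0;0.01 0.036 -0.02 0 0 0;0.03 0.036 -0.02 0 0 0;0.053 0.036 -0.02 0 0 0;0.053 0.036 -0.01 0 0 0;0.053 0.036 -0.004 0 0 0;0.053 0.036 0 0 0 0;0.053 0.036 0 0 0 0;0.053 0.036 0 0 0 0'
python3 s.py
python3 jog.py '0 -0.006 0 0 0 0;0 -0.012 0 0 0 0;0 -0.018 0 0 0 0;0 -0.024 0 0 0 0;0 -0.030 0 0 0 0;0 -0.036 0 0 0 0;0 -0.036 0 0 0 0'
python3 s.py
```

```text
time: 17.25
position: [0.5095, 0.2579, 0.0458]
ee_rot: [-0.044, 0.965, 0.011, 0.257]
contact_force: [-0.0, -0.9, -0.0]
opening: -0.0001
finger_force: 0.0
board mm [-21.   61.7   2.7] rel [-0.     0.003  0.001] F_board [-0.1 -0.9  0. ] t 17.25
time: 17.83
position: [0.5121, 0.2206, 0.0458]
ee_rot: [-0.044, 0.965, 0.011, 0.257]
contact_force: [-0.1, 0.1, 0.6]
opening: -0.0002
finger_force: 0.0
board mm [-21.7  24.4   3. ] rel [-0.001  0.003  0.001] F_board [0.2 0.1 0.5] t 17.8333
```

```bash

python3 jog.py '0 -0.002 0 0 0 0;0 -0.004 0 0 0 0;0 -0.004 0 0 0 0'
python3 s.py
python3 jog.py '0 -0.0015 0 0 0 0;0 -0.003 0 0 0 0;0 -0.003 0 0 0 0'
python3 s.py
```

```text
time: 18.08
position: [0.5124, 0.2178, 0.0457]
ee_rot: [-0.045, 0.965, 0.011, 0.257]
contact_force: [0.2, 0.1, 0.2]
opening: 0.0001
finger_force: 0.0
board mm [-21.7  21.5   2.9] rel [-0.     0.003  0.002] F_board [0.3 0.1 0.1] t 18.0833
time: 18.33
position: [0.5127, 0.215, 0.0457]
ee_rot: [-0.045, 0.965, 0.011, 0.257]
contact_force: [-0.1, 0.5, 0.1]
opening: -0.0003
finger_force: 0.3
board mm [-21.6  18.7   2.9] rel [-0.     0.003  0.002] F_board [0.  0.5 0.1] t 18.3333
```

```bash

python3 jog.py '0 -0.0015 0 0 0 0;0 -0.003 0 0 0 0;0 -0.003 0 0 0 0'
python3 s.py
python3 - <<'E'
from h import *
import pickle
T=tool();w=camrig.capture("wrist");pickle.dump((T,w),open('w7.pkl','wb'))
# chamber mask brightness vs board: project apparent frames
A=board([0.53365,0.1997,0.0897])
for z,l in((8,'x'),):
  f=w["frame"].mean(2)
  for X in(-45,-38,-20,0,20,24):   # scan along y at board x=X, z=8
    ys=np.arange(-40,30,1.0);p=proj(w,tf(A,np.c_[np.full_like(ys,X),ys,np.full_like(ys,8)]/1e3),T)
    v=cv2.remap(f.astype('f4'),p[:,0].astype('f4').reshape(1,-1),p[:,1].astype('f4').reshape(1,-1),cv2.INTER_LINEAR)[0].astype(int)
    print(X,v.tolist())
E
```

```text
time: 18.58
position: [0.5131, 0.2118, 0.0457]
ee_rot: [-0.045, 0.965, 0.011, 0.257]
contact_force: [0.1, -0.5, -0.1]
opening: -0.0
finger_force: 0.1
board mm [-21.6  15.5   2.9] rel [-0.001  0.003  0.002] F_board [ 0.  -0.5 -0.1] t 18.5833
-45 [43, 46, 48, 46, 43, 45, 40, 87, 110, 109, 107, 106, 106, 105, 102, 92, 119, 47, 71, 87, 87, 88, 88, 87, 87, 89, 87, 87, 87, 87, 87, 88, 87, 88, 88, 87, 87, 87, 87, 88, 89, 88, 87, 88, 87, 87, 86, 85, 60, 31, 31, 29, 29, 30, 30, 29, 30, 31, 29, 29, 27, 37, 41, 42, 41, 41, 42, 43, 41, 39]
-38 [45, 47, 45, 44, 45, 46, 43, 101, 204, 106, 89, 56, 98, 174, 170, 139, 129, 32, 100, 163, 160, 164, 163, 161, 162, 168, 169, 130, 87, 89, 88, 88, 87, 88, 89, 88, 87, 88, 88, 89, 89, 88, 87, 87, 87, 87, 86, 87, 58, 30, 31, 29, 32, 29, 29, 30, 30, 26, 28, 25, 28, 27, 40, 41, 40, 39, 39, 40, 41, 39]
-20 [46, 45, 45, 44, 44, 44, 43, 139, 208, 206, 201, 204, 204, 203, 199, 137, 109, 35, 92, 160, 158, 164, 189, 187, 188, 189, 190, 189, 188, 188, 189, 189, 189, 189, 190, 189, 189, 155, 154, 145, 42, 39, 38, 38, 37, 38, 36, 76, 85, 85, 84, 85, 83, 26, 29, 29, 48, 
[... 204 characters left out ...]
 36, 35, 33, 34, 32, 33, 32, 34, 33, 29, 30, 30, 28, 29, 32, 28, 30, 31, 29, 29, 27, 29, 28, 28, 26, 28, 28, 23, 26, 25, 27, 26, 27]
20 [30, 28, 26, 30, 27, 29, 28, 28, 28, 28, 25, 30, 33, 28, 29, 31, 30, 30, 29, 28, 29, 29, 30, 30, 28, 27, 29, 25, 27, 26, 29, 27, 26, 30, 27, 26, 27, 27, 26, 26, 28, 26, 25, 28, 27, 28, 27, 26, 25, 30, 46, 42, 36, 37, 35, 35, 35, 25, 28, 25, 26, 29, 23, 22, 24, 25, 23, 26, 23, 26]
24 [27, 29, 28, 28, 28, 27, 28, 32, 34, 41, 44, 46, 42, 29, 28, 29, 30, 27, 29, 29, 28, 29, 25, 26, 25, 26, 22, 26, 27, 28, 25, 25, 28, 29, 29, 26, 29, 30, 26, 23, 27, 21, 27, 28, 24, 25, 27, 27, 24, 39, 45, 41, 36, 35, 39, 37, 35, 32, 28, 25, 26, 22, 24, 24, 25, 25, 25, 25, 22, 24]
```

Fence at y≈-25, gap about 2 mm, chamber beyond it. Keep pushing.

```bash

python3 jog.py '0 -0.001 0 0 0 0;0 -0.002 0 0 0 0;0 -0.002 0 0 0 0'
python3 s.py
python3 jog.py '0 -0.001 0 0 0 0;0 -0.002 0 0 0 0;0 -0.002 0 0 0 0'
python3 s.py
python3 jog.py '0 -0.001 0 0 0 0;0 -0.002 0 0 0 0;0 -0.002 0 0 0 0'
python3 s.py
```

```text
time: 18.88
position: [0.5133, 0.2099, 0.0458]
ee_rot: [-0.045, 0.965, 0.011, 0.257]
contact_force: [-0.1, -0.4, -0.3]
opening: -0.0002
finger_force: 0.0
board mm [-21.5  13.6   2.9] rel [-0.     0.003  0.002] F_board [-0.3 -0.3 -0.1] t 18.8833
time: 19.13
position: [0.5135, 0.2087, 0.0459]
ee_rot: [-0.045, 0.965, 0.012, 0.257]
contact_force: [-0.5, 3.9, -0.8]
opening: -0.0001
finger_force: 1.7
board mm [-21.3  12.4   3. ] rel [0.002 0.003 0.002] F_board [-0.6  4.  -0.6] t 19.1333
time: 19.38
position: [0.5136, 0.2086, 0.0461]
ee_rot: [-0.046, 0.965, 0.014, 0.257]
contact_force: [-1.8, 9.2, -0.9]
opening: -0.0001
finger_force: 4.4
board mm [-21.1  12.2   3.1] rel [0.006 0.003 0.002] F_board [-1.3  9.3 -0.3] t 19.3833
```

```bash

python3 jog.py '0 0.008 0 0 0 0;0 0.008 -0.02 0 0 0;-0.03 -0.005 -0.022 0 0 0;-0.06 -0.02 -0.022 0 0 0;-0.075 -0.02 -0.02 0 0 0;-0.075 -0.02 -0.01 0 0 0;-0.075 -0.02 -0.002 0 0 0;-0.075 -0.02 0 0 0 0;-0.075 -0.02 0 0 0 0'
python3 s.py
python3 jog.py '0.005 0 0 0 0 0;0.010 0 0 0 0 0;0.015 0 0 0 0 0;0.017 0 0 0 0 0;0.017 0 0 0 0 0'
python3 s.py
```

```text
time: 20.13
position: [0.5782, 0.1917, 0.0805]
ee_rot: [-0.045, 0.966, 0.011, 0.255]
contact_force: [-1.6, -0.7, -0.5]
opening: -0.0002
finger_force: 0.0
board mm [ 50.5 -10.5   1.5] rel [-0.001  0.007  0.003] F_board [-1.7 -0.6  0.5] t 20.1333
time: 20.55
position: [0.5647, 0.1909, 0.0744]
ee_rot: [-0.045, 0.965, 0.011, 0.257]
contact_force: [0.3, -0.0, 0.4]
opening: -0.0002
finger_force: 0.0
board mm [ 35.7 -10.    2.9] rel [0.    0.003 0.002] F_board [ 0.4 -0.   0.2] t 20.55
```

```bash

python3 jog.py '0.001 0 0 0 0 0;0.002 0 0 0 0 0;0.002 0 0 0 0 0'
python3 s.py
python3 jog.py '0.001 0 0 0 0 0;0.002 0 0 0 0 0;0.002 0 0 0 0 0'
python3 s.py
```

```text
time: 20.8
position: [0.5644, 0.1909, 0.0742]
ee_rot: [-0.045, 0.965, 0.012, 0.258]
contact_force: [1.1, -0.6, -0.4]
opening: 0.0
finger_force: 0.7
board mm [35.3 -9.9  3. ] rel [0.    0.001 0.002] F_board [ 0.7 -0.7 -0.9] t 20.8
time: 21.05
position: [0.5642, 0.191, 0.0744]
ee_rot: [-0.044, 0.965, 0.012, 0.259]
contact_force: [4.2, 0.4, 1.9]
opening: -0.0001
finger_force: 2.8
board mm [35.2 -9.8  3.2] rel [ 0.    -0.001  0.001] F_board [ 4.6  0.  -0.4] t 21.05
```

```bash

python3 jog.py '-0.006 0 0 0 0 0;-0.006 0 -0.022 0 0 0;0 0.03 -0.022 0 0 0;0.03 0.032 -0.022 0 0 0;0.055 0.032 -0.022 0 0 0;0.055 0.032 -0.01 0 0 0;0.055 0.032 -0.001 0 0 0;0.055 0.032 0 0 0 0;0.055 0.032 0 0 0 0'
python3 s.py
python3 jog.py '0 -0.004 0 0 0 0;0 -0.008 0 0 0 0;0 -0.010 0 0 0 0;0 -0.012 0 0 0 0;0 -0.012 0 0 0 0'
python3 s.py
```

```text
time: 21.8
position: [0.5121, 0.2179, 0.0448]
ee_rot: [-0.044, 0.965, 0.011, 0.257]
contact_force: [-0.3, -0.3, -0.1]
opening: -0.0005
finger_force: 0.0
board mm [-22.3  21.7   2.3] rel [-0.001  0.004  0.002] F_board [-0.3 -0.2  0.1] t 21.8
time: 22.22
position: [0.5132, 0.2085, 0.0463]
ee_rot: [-0.045, 0.965, 0.015, 0.257]
contact_force: [-1.6, 7.8, -0.6]
opening: 0.0001
finger_force: 4.3
board mm [-21.4  12.2   3.4] rel [0.007 0.002 0.002] F_board [-1.   7.9 -0.1] t 22.2167
```

```bash

python3 jog.py '0 0.006 0 0 0 0;0 0.006 -0.03 0 0 0;0 0.006 -0.03 0 0 0'
python3 jog.py '-0.029 -0.025 0 0 0 0;-0.029 -0.025 0 0 0 0;-0.029 -0.025 0 0 0 0;-0.029 -0.025 0 0 0 0;-0.029 -0.025 0 0 0 0' 0.055
python3 s.py
python3 - <<'E'
from h import *
import pickle
T=tool();w=camrig.capture("wrist");pickle.dump((T,w),open('w8.pkl','wb'))
A=board([0.53365,0.1997,0.0897]);f=w["frame"].mean(2).astype('f4')
def scan(P):
    p=proj(w,tf(A,P/1e3),T).astype('f4');return cv2.remap(f,p[:,:1],p[:,1:],cv2.INTER_LINEAR)[:,0].astype(int).tolist()
ys=np.arange(-36,12,1.)
for X in(-47,-42,-35,-28,-20): print(X,scan(np.c_[np.full_like(ys,X),ys,np.full_like(ys,8)]))
xs=np.arange(-62,-38,1.)
for Y in(-20,-10,0): print(Y,scan(np.c_[xs,np.full_like(xs,Y),np.full_like(xs,8)]))
E
```

```text
time: 22.47
position: [0.4972, 0.2106, 0.0733]
ee_rot: [-0.044, 0.965, 0.011, 0.258]
contact_force: [-0.8, 0.4, 0.8]
opening: -0.0001
finger_force: 0.0
time: 22.88
position: [0.5238, 0.1879, 0.085]
ee_rot: [-0.045, 0.965, 0.011, 0.257]
contact_force: [-0.4, 0.2, -0.2]
opening: 0.0548
finger_force: 0.0
board mm [ 5.4 -9.3 32.6] rel [-0.001  0.004  0.002] F_board [-0.4  0.2  0. ] t 22.8833
-47 [54, 43, 38, 125, 220, 220, 217, 219, 218, 218, 214, 137, 173, 176, 173, 174, 173, 173, 165, 95, 97, 94, 94, 95, 96, 95, 96, 96, 96, 95, 95, 94, 95, 96, 96, 93, 96, 95, 94, 93, 94, 51, 37, 36, 37, 39, 35, 35]
-42 [53, 45, 41, 141, 224, 190, 88, 89, 143, 217, 218, 123, 171, 173, 174, 176, 172, 172, 177, 176, 175, 172, 172, 174, 178, 134, 96, 96, 98, 95, 94, 95, 96, 98, 96, 93, 94, 96, 96, 94, 94, 54, 35, 38, 37, 37, 38, 48]
-35 [54, 53, 41, 132, 219, 220, 218, 220, 220, 218, 212, 133, 171, 172, 174, 175, 172, 173, 177, 177, 177, 172, 173, 175, 176, 175, 177, 179, 147, 150, 97, 94, 96, 98, 97, 94, 95, 97, 95, 95, 92, 56, 37, 36, 39, 37, 36, 47]
-28 [53, 53, 47, 141, 225, 183, 114, 105, 140, 213, 215, 149, 168, 142, 127, 127, 126, 127, 131, 130, 131, 129, 129, 130, 132, 131, 131, 132, 131, 131, 129, 121, 112, 68, 70, 68, 69, 70, 69, 85, 97, 50, 38, 37, 37, 37, 35, 35]
-20 [54, 53, 49, 127, 219, 220, 218, 219, 219, 219, 220, 133, 170, 171, 174, 197, 201, 202, 204, 203, 202, 202, 202, 203, 203, 202, 201, 204, 204, 204, 205, 205, 206, 209, 209, 174, 167, 124, 95, 96, 93, 57, 39, 40, 39, 38, 40, 48]
-20 [40, 39, 39, 40, 112, 117, 115, 114, 117, 116, 114, 114, 118, 168, 172, 173, 172, 172, 172, 173, 172, 173, 173, 172]
-10 [39, 41, 41, 44, 110, 117, 114, 115, 116, 115, 115, 114, 94, 96, 97, 96, 95, 97, 97, 97, 96, 93, 179, 177]
0 [42, 40, 40, 41, 112, 116, 114, 114, 116, 114, 114, 113, 94, 95, 95, 96, 96, 95, 95, 95, 94, 96, 95, 94]
```

Scans show the chamber butted against the fence along its whole length and against the ledge, with edges at y -25 and +5. Now gripping.

```bash

python3 jog.py '-0.002 0 0.02 0 0 0;-0.002 0 0.028 0 0 0;-0.002 0 0.031 0 0 0;-0.002 0 0.031 0 0 0'
python3 s.py
python3 jog.py '0 0 0 0 0 0;0 0 0 0 0 0;0 0 0 0 0 0;0 0 0 0 0 0;0 0 0 0 0 0' 0
python3 s.py
```

```text
time: 23.27
position: [0.5407, 0.1894, 0.0583]
ee_rot: [-0.045, 0.966, 0.011, 0.256]
contact_force: [-0.3, -0.1, 1.5]
opening: 0.0549
finger_force: 0.0
board mm [ 6.8 -9.3  1.1] rel [-0.001  0.005  0.003] F_board [ 0.5 -0.1  1.4] t 23.2667
time: 23.68
position: [0.5414, 0.1897, 0.0603]
ee_rot: [-0.045, 0.965, 0.011, 0.257]
contact_force: [-6.2, -0.4, 6.8]
opening: 0.028
finger_force: 59.3
board mm [ 8.5 -9.1  2.4] rel [0.    0.003 0.002] F_board [-2.   0.1  9. ] t 23.6833
```

```bash

python3 jog.py '0 0 -0.01 0 0 0;0 0 -0.02 0 0 0;0 0 -0.04 0 0 0;0 0 -0.06 0 0 0;0 0 -0.06 0 0 0;0 0 -0.06 0 0 0'
cat >> h.py <<'E'
def nt(x,y,h):
    M=Rd@fr(x/1e3,y/1e3,.012+h/1e3,0);M[:3,:3]=M[:3,:3]@np.diag([-1,1,-1]);return M
E
python3 s.py; python3 -c "
from h import *
print(rel(nt(20.5,0,80)),tool()[:3,3],readout.read_state()['opening'])"
```

```text
time: 24.18
position: [0.5128, 0.1875, 0.1133]
ee_rot: [-0.045, 0.965, 0.012, 0.259]
contact_force: [0.2, -0.5, -0.5]
opening: 0.0276
finger_force: 59.8
board mm [10.1 -8.7 62.7] rel [ 0.001 -0.     0.002] F_board [-0.1 -0.5 -0.5] t 24.1833
[ 0.0322 -0.2314  0.0061  0.0259  0.5235  0.0963] [0.51282711 0.18753581 0.11334578] 0.027617335753159243
```

```bash

python3 jog.py '0 -0.02 -0.035 0 0.1 0;0 -0.05 -0.05 0.006 0.22 0.02;0.01 -0.09 -0.05 0.012 0.34 0.04;0.02 -0.13 -0.04 0.018 0.44 0.06;0.03 -0.17 -0.02 0.024 0.5 0.08;0.032 -0.21 0 0.026 0.523 0.096;0.032 -0.231 0.006 0.026 0.523 0.096;0.032 -0.231 0.006 0.026 0.523 0.096;0.032 -0.231 0.006 0.026 0.523 0.096'
python3 jog.py '0 0 0 0 0 0;0 0 0 0 0 0;0 0 0 0 0 0'
python3 -c "
from h import *
print(rel(nt(20.5,0,80)),rel(nt(20.5,0,20)));armcheck()"
```

```text
time: 24.93
position: [0.5082, -0.0471, 0.0886]
ee_rot: [0.005, 1.0, -0.001, -0.003]
contact_force: [0.1, 0.3, -0.6]
opening: 0.0278
finger_force: 59.8
time: 25.18
position: [0.5087, -0.0443, 0.0913]
ee_rot: [0.002, 1.0, -0.001, -0.001]
contact_force: [0.5, 0.4, -1.5]
opening: 0.028
finger_force: 59.8
[-0.0008 -0.0008 -0.0007 -0.0014 -0.0017  0.0016] [-0.0009 -0.0008  0.0593 -0.0014 -0.0017  0.0016]
scene -0.07 [340 223] [86 86 82]
scene 1.95 [283 163] [  9 107  10]
scene 2.0 [281 164] [21 22 26]
side -0.07 [216 256] [136 133 127]
side 1.95 [303 189] [22 61 87]
side 2.0 [306 190] [16 16 23]
```

```bash

python3 jog.py '-0.001 -0.001 0.03 0 0 0;-0.001 -0.001 0.055 0 0 0;-0.001 -0.001 0.061 0 0 0;-0.001 -0.001 0.061 0 0 0;-0.001 -0.001 0.061 0 0 0'
python3 - <<'E'
from h import *
import pickle
T=tool();w=camrig.capture("wrist");pickle.dump((T,w),open('w9.pkl','wb'));print(rel(nt(20.5,0,20)))
for n,P in(("nest guide tops",[(-40,-10,17),(-40,10,17),(-39,-17,17),(-39,17,17),(-3,-17,17),(-3,17,17)]),("base",[(-60,-50,12),(-60,50,12)])): print(n,proj(w,tf(Rd,np.array(P)/1e3),T).round(1).tolist())
C=T@np.diag([-1,1,-1,1]);print("chamber top",proj(w,tf(C,np.array([(-58.5,-15,5.6),(-58.5,15,5.6),(-24,-15,5.6),(-24,15,5.6)])/1e3),T).round(1).tolist())
cv2.imwrite('pics/w9.png',cv2.resize(w["frame"][170:300,180:380,::-1],None,fx=4,fy=4,interpolation=cv2.INTER_CUBIC))
E
```

```text
time: 25.7
position: [0.5096, -0.046, 0.0306]
ee_rot: [0.003, 1.0, -0.001, -0.001]
contact_force: [-0.2, 0.6, -0.8]
opening: 0.028
finger_force: 59.8
[ 0.0009  0.0011 -0.0008 -0.0017 -0.0009  0.0003]
nest guide tops [[260.8, 143.9], [303.4, 143.9], [246.0, 146.0], [318.2, 146.1], [248.2, 218.1], [315.7, 218.2]]
base [[175.5, 99.7], [388.8, 99.9]]
chamber top [[243.9, 154.4], [316.0, 154.4], [246.5, 231.5], [313.4, 231.6]]
```

View pics/w9.png

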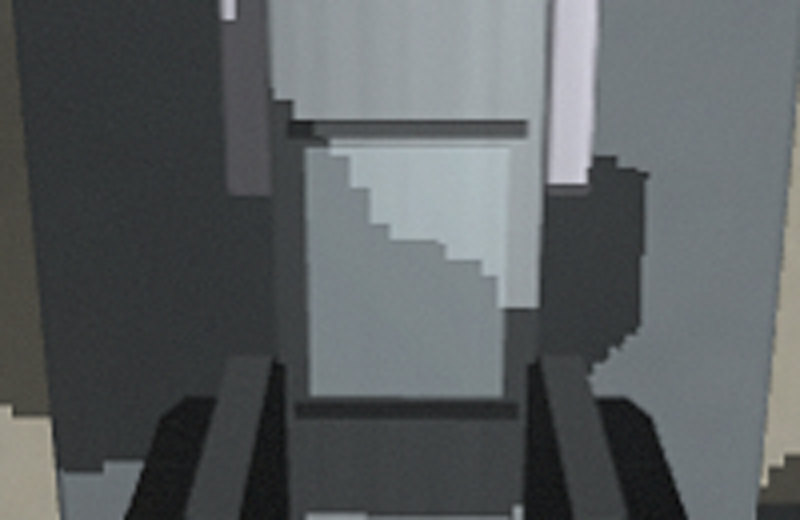

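The guide inner faces are at u≈247.5 and 317 (full frame) and the chamber edges at about 248 and 315.3, so it is centred in y within 0.5 mm. I'll check its far end against the end stop numerically.

```bash
python3 - <<'E'
import pickle,numpy as np
T,w=pickle.load(open('w9.pkl','rb'));f=w["frame"].mean(2)
for u in(265,272,281,290,297): print(u,f[95:175,u].astype(int).tolist())
for v in(148,158,165,180,200,215): print(v,f[v,236:330].astype(int).tolist())
E
```

```text
265 [151, 152, 155, 104, 72, 65, 81, 94, 102, 113, 118, 120, 119, 119, 116, 119, 118, 117, 118, 116, 116, 116, 117, 116, 115, 117, 118, 117, 115, 118, 117, 115, 115, 117, 116, 117, 93, 122, 160, 187, 183, 181, 183, 181, 182, 179, 177, 179, 73, 76, 56, 59, 58, 60, 59, 58, 65, 66, 104, 131, 151, 153, 152, 154, 154, 152, 153, 152, 152, 151, 154, 153, 153, 151, 153, 153, 152, 151, 153, 151]
272 [152, 151, 153, 154, 104, 66, 79, 93, 101, 113, 119, 116, 122, 118, 116, 118, 117, 117, 117, 116, 117, 116, 119, 117, 119, 117, 118, 117, 117, 118, 117, 117, 118, 119, 119, 119, 92, 123, 161, 187, 185, 184, 186, 184, 184, 180, 178, 183, 74, 75, 59, 60, 59, 63, 59, 60, 64, 68, 99, 126, 151, 151, 153, 152, 152, 151, 151, 149, 149, 152, 149, 149, 150, 150, 149, 151, 150, 151, 150, 150]
281 [152, 150, 150, 152, 101, 65, 80, 95, 101, 113, 118, 119, 119, 117, 118, 118, 117, 118, 119, 119, 119, 118, 120, 118, 117, 120, 119, 118, 119, 123, 123, 120, 120, 120, 120, 123, 92, 122, 161, 191, 187, 184, 187, 186, 185, 183, 182, 183, 71, 78, 59, 59, 59, 61, 61, 59, 67, 69, 95, 126, 155, 155, 157, 156, 155, 154, 
[... 2801 characters left out ...]
8, 69, 67, 70, 67, 66, 69, 67, 69, 69, 67, 68, 70, 71, 69, 67, 68, 67, 70, 69, 70, 68, 72, 69, 71, 67, 69, 68, 70, 68, 70, 68, 68, 69, 70, 70, 70, 71, 66, 95, 142, 165, 161, 136, 108, 132, 176, 194, 191, 192, 194, 195, 196, 202, 202, 190, 149, 116]
215 [64, 80, 81, 85, 83, 80, 81, 80, 80, 81, 82, 74, 61, 64, 66, 65, 65, 68, 66, 63, 101, 133, 129, 130, 131, 130, 129, 130, 130, 130, 131, 151, 173, 172, 171, 169, 170, 171, 171, 172, 172, 173, 174, 172, 172, 173, 175, 175, 177, 176, 177, 177, 177, 179, 177, 177, 178, 178, 177, 177, 180, 180, 182, 182, 180, 179, 179, 178, 179, 182, 177, 168, 161, 161, 161, 160, 158, 162, 157, 118, 103, 159, 181, 183, 183, 182, 185, 186, 192, 197, 157, 70, 58, 58]
```

The stop's inner edge is at row 143 and the chamber's end at 154.3. The chamber needs about 1.3 mm more toward the front stop and no y correction. Lowering now.

```bash

python3 jog.py '0.0013 0 0.005 0 0 0;0.0013 0 0.009 0 0 0;0.0013 0 0.009 0 0 0'
python3 -c "
from h import *
print(rel(nt(20.5,0,2.4)),readout.read_state()['contact_force'].round(1))"
python3 jog.py '0 0 0.003 0 0 0;0 0 0.005 0 0 0;0 0 0.005 0 0 0'
python3 -c "
from h import *
print(rel(nt(20.5,0,2.4)),readout.read_state()['contact_force'].round(1))"
```

```text
time: 26.0
position: [0.5081, -0.0464, 0.021]
ee_rot: [0.003, 1.0, -0.001, -0.001]
contact_force: [-0.1, 0.2, -0.5]
opening: 0.0278
finger_force: 59.8
[-0.0014  0.0013  0.0066 -0.0016 -0.0021 -0.0001] [-0.1  0.2 -0.5]
time: 26.25
position: [0.5086, -0.0465, 0.0159]
ee_rot: [0.003, 1.0, -0.001, -0.001]
contact_force: [0.8, -0.5, -1.2]
opening: 0.0276
finger_force: 59.9
[-0.0009  0.0014  0.0015 -0.0016 -0.0016 -0.0002] [ 0.8 -0.5 -1.2]
```

```bash

python3 jog.py '0 0 0.0015 0 0 0;0 0 0.002 0 0 0;0 0 0.002 0 0 0'
python3 -c "
from h import *
print(rel(nt(20.5,0,2.4)),readout.read_state()['contact_force'].round(1))"
python3 jog.py '0 0 0.001 0 0 0;0 0 0.002 0 0 0;0 0 0.002 0 0 0'
python3 - <<'E'
from h import *
import pickle
T=tool();print(rel(nt(20.5,0,2.4)),readout.read_state()['contact_force'].round(1))
w=camrig.capture("wrist");pickle.dump((T,w),open('w10.pkl','wb'));f=w["frame"].mean(2)
print(proj(w,tf(Rd,np.array([(-40,0,17),(-38,0,20),(-60,0,12)])/1e3),T).round(1).tolist())
print(f[95:175,281].astype(int).tolist())
for v in(160,200): print(v,f[v,236:330].astype(int).tolist())
E
```

```text
time: 26.5
position: [0.5086, -0.0465, 0.0141]
ee_rot: [0.003, 1.0, -0.001, -0.001]
contact_force: [1.8, -0.6, 0.1]
opening: 0.0281
finger_force: 59.9
[-0.0009  0.0014 -0.0003 -0.0016 -0.0016 -0.0002] [ 1.8 -0.6  0.1]
time: 26.75
position: [0.5087, -0.0465, 0.0134]
ee_rot: [0.003, 1.0, -0.001, -0.001]
contact_force: [-3.7, 0.6, 14.6]
opening: 0.0278
finger_force: 61.5
[-0.0008  0.0014 -0.001  -0.0016 -0.0013 -0.0001] [-3.7  0.6 14.6]
[[283.1, 150.8], [283.1, 156.7], [283.2, 101.2]]
[147, 148, 147, 149, 151, 127, 83, 63, 82, 92, 100, 107, 116, 117, 115, 116, 115, 117, 118, 115, 117, 115, 117, 116, 115, 119, 117, 117, 118, 119, 118, 118, 118, 118, 116, 121, 118, 118, 119, 120, 122, 106, 71, 144, 166, 190, 186, 183, 186, 184, 185, 182, 180, 177, 181, 72, 75, 67, 92, 125, 153, 154, 156, 154, 154, 155, 156, 155, 155, 155, 154, 155, 155, 154, 155, 154, 155, 154, 155, 154]
160 [185, 185, 186, 188, 189, 183, 160, 111, 60, 63, 91, 127, 144, 142, 141, 140, 143, 146, 146, 146, 145, 145, 145, 145, 143, 147, 149, 151, 150, 152, 153, 149, 151, 150, 145, 149, 150, 151, 152, 153, 154, 155, 155, 153, 154, 155, 159, 157, 159, 159, 159, 160, 160, 159, 157, 158, 159, 158, 158, 160, 161, 162, 165, 166, 164, 163, 163, 160, 162, 165, 166, 166, 169, 168, 167, 167, 167, 166, 165, 165, 156, 124, 110, 122, 95, 57, 66, 96, 136, 180, 195, 196, 195, 197]
200 [82, 78, 81, 82, 82, 82, 83, 80, 75, 66, 54, 61, 65, 65, 67, 58, 38, 43, 43, 40, 53, 67, 68, 66, 65, 67, 67, 66, 66, 64, 66, 65, 69, 65, 68, 66, 67, 67, 67, 67, 68, 67, 66, 67, 68, 67, 69, 64, 59, 58, 58, 73, 83, 85, 84, 86, 81, 84, 84, 84, 82, 87, 85, 87, 87, 87, 84, 86, 87, 85, 86, 86, 86, 85, 85, 98, 137, 165, 159, 139, 120, 118, 120, 96, 60, 76, 115, 163, 190, 190, 190, 191, 192, 192]
```

```bash

python3 jog.py '0 0 -0.001 0 0 0;0 0 -0.001 0 0 0;0 0 -0.001 0 0 0;0 0 -0.001 0 0 0;0 0 -0.001 0 0 0' 0.055
python3 jog.py '0 0 -0.01 0 0 0;0 0 -0.03 0 0 0;0 0 -0.06 0 0 0;0 0 -0.09 0 0 0;0 0 -0.1 0 0 0;0 0 -0.1 0 0 0;0 0 -0.1 0 0 0'
python3 - <<'E'
from h import *
import pickle
T=tool();w=camrig.capture("wrist");pickle.dump((T,w),open('w11.pkl','wb'));f=w["frame"].mean(2).astype('f4')
print(rel(nt(20.5,0,100)))
def scan(P):
    p=proj(w,tf(Rd,P/1e3),T).astype('f4');return cv2.remap(f,p[:,:1],p[:,1:],cv2.INTER_LINEAR)[:,0].astype(int).tolist()
xs=np.arange(-50,50,1.)
for Y in(-8,8): print(Y,proj(w,tf(Rd,np.array([[-38,Y,20],[38,Y,20]])/1e3),T).round(0).tolist(),scan(np.c_[xs,np.full_like(xs,Y),np.full_like(xs,20)]))
ys=np.arange(-24,25,1.)
for X in(-34,-10,10,30): print(X,scan(np.c_[np.full_like(ys,X),ys,np.full_like(ys,20)]))
armcheck()
# button location from w1 at z=.074
T1,w1=pickle.load(open('w1.pkl','rb'));M=np.linalg.inv(T1@w1["tool_from_camera"]);c={**w1,"R":M[:3,:3],"t":M[:3,3]}
p=ground(c,((381.5)/1.42857-.5,177.5/1.42857-.5),.074);print("button",p,np.linalg.inv(Rd)@np.r_[p,1])
a=np.load
cs=pickle.load(open('cams.pkl','rb'))
S=lambda u,v:((u+.5)/5-.5+210,(v+.5)/5-.5+195);D=lambda u,v:((u+.5)/4.2-.5+185,(v+.5)/4.2-.5+155)
print(tri(cs["scene"],S(367,105),cs["side"],D(327,252)))
E
```

```text
time: 27.22
position: [0.5078, -0.0464, 0.0127]
ee_rot: [0.003, 1.0, -0.001, -0.001]
contact_force: [-0.2, 0.4, -1.1]
opening: 0.0551
finger_force: 0.0
time: 27.8
position: [0.5088, -0.0463, 0.1135]
ee_rot: [0.003, 1.0, -0.001, -0.0]
contact_force: [-0.2, 0.0, -0.2]
opening: 0.055
finger_force: 0.0
[-0.0017  0.0011  0.0004 -0.0015 -0.0032 -0.0002]
-8 [[271.0, 135.0], [272.0, 235.0]] [111, 110, 111, 111, 76, 160, 175, 175, 171, 175, 99, 124, 147, 145, 145, 144, 143, 143, 144, 146, 145, 144, 143, 143, 144, 143, 142, 142, 143, 144, 140, 83, 85, 147, 155, 160, 126, 127, 127, 127, 127, 127, 127, 127, 127, 127, 127, 127, 127, 128, 126, 126, 126, 125, 126, 126, 126, 125, 126, 125, 126, 125, 126, 121, 71, 45, 54, 116, 127, 133, 140, 138, 139, 139, 138, 139, 138, 138, 138, 137, 137, 138, 137, 136, 138, 138, 103, 56, 65, 89, 158, 173, 168, 165, 159, 117, 107, 109, 111, 111]
8 [[294.0, 135.0], [293.0, 235.0]] [114, 114, 113, 111, 82, 163, 182, 182, 178, 170, 59, 129, 155, 151, 151, 152, 151, 151, 152, 151, 150, 151, 152, 150, 151, 151, 151, 151, 150, 151, 148, 87, 84, 141, 170, 171, 133, 136, 1
[... 930 characters left out ...]
29, 130, 127, 108, 64, 71, 122, 133, 112, 113, 112, 114, 113, 114, 114, 114, 114, 112]
30 [108, 108, 108, 108, 108, 110, 98, 49, 66, 118, 134, 134, 136, 134, 136, 136, 137, 137, 135, 135, 134, 138, 138, 138, 138, 139, 137, 136, 139, 141, 144, 144, 142, 141, 142, 140, 141, 141, 119, 111, 112, 112, 112, 111, 111, 111, 111, 111, 112]
scene -0.07 [340 223] [ 84  86 121]
scene 1.95 [283 163] [ 11 107  10]
scene 2.0 [281 164] [22 27 28]
side -0.07 [216 256] [136 132 126]
side 1.95 [303 189] [22 60 87]
side 2.0 [306 190] [18 14 22]
button [0.56440977 0.04246574 0.074     ] [0.07488362 0.08791663 0.074      1.        ]
(array([0.56501283, 0.04231634, 0.07210206]), np.float64(0.00037897245775910757))
```

Chamber edges: x from -39 to +37 between the stops, y from -15.3 to +13.8 at both ends, so it is parallel and seated. The arm is still up and the button is at about (0.565, 0.042). On to the button.

```bash

python3 jog.py '0 0 -0.03 0 0 0;0 0.03 -0.05 0 0 0;0 0.07 -0.05 0 0 0;-0.01 0.092 -0.05 0 0 0;-0.04 0.092 -0.05 0 0 0;-0.056 0.092 -0.05 0 0 0;-0.056 0.092 -0.02 0 0 0;-0.056 0.092 0.01 0 0 0;-0.056 0.092 0.01 0 0 0;-0.056 0.092 0.01 0 0 0' 0
python3 -c "
from h import *
print(rel(down(.565,.046,.08,np.pi)),readout.read_state()['opening']);armcheck()"
```

```text
time: 28.78
position: [0.5621, 0.0451, 0.1002]
ee_rot: [0.003, 1.0, -0.001, -0.005]
contact_force: [-0.1, 0.7, -0.1]
opening: -0.0001
finger_force: 0.0
[-0.0031  0.0009  0.0201 -0.0021 -0.009  -0.0062] -0.00014003838571130476
scene -0.07 [340 223] [86 86 83]
scene 1.95 [283 163] [26 32 34]
scene 2.0 [281 164] [20 30 36]
side -0.07 [216 256] [136 133 126]
side 1.95 [303 189] [23 60 88]
side 2.0 [306 190] [16 16 22]
```

```bash

python3 jog.py '0 0 0.015 0 0 0;0 0 0.023 0 0 0;0 0 0.026 0 0 0;0 0 0.028 0 0 0;0 0 0.030 0 0 0;0 0 0.032 0 0 0;0 0 0.032 0 0 0'
python3 jog.py '0 0 -0.03 0 0 0;0 0 -0.07 0 0 0;0 0 -0.1 0 0 0;0 0 -0.1 0 0 0;0 0 -0.1 0 0 0;0 0 -0.1 0 0 0'
python3 - <<'E'
from h import *
armcheck()
for n in("scene","side"):
    c=camrig.capture(n);f=c["frame"]
    for q in(-.07,0):
        pts=np.array([[.085-a*np.cos(q),0,.05+a*np.sin(q)] for a in np.arange(.09,.15,.004)]);p=proj(c,tf(Rd,pts)).round().astype(int);print(n,q,f[p[:,1],p[:,0]].mean(1).astype(int))
E
```

```text
time: 29.47
position: [0.5652, 0.0453, 0.0711]
ee_rot: [0.003, 1.0, -0.001, -0.001]
contact_force: [-0.5, -0.9, 3.3]
opening: 0.0
finger_force: 0.9
time: 29.97
position: [0.5651, 0.0455, 0.1706]
ee_rot: [0.003, 1.0, -0.001, -0.001]
contact_force: [-0.3, -0.7, -0.4]
opening: -0.0001
finger_force: 0.0
scene -0.07 [340 223] [82 82 79]
scene 1.95 [283 163] [37 24 27]
scene 2.0 [281 164] [27 28 24]
side -0.07 [216 256] [135 131 126]
side 1.95 [303 189] [26 80 96]
side 2.0 [306 190] [49 80 85]
scene -0.07 [ 84  90  81  86  81  85  81  77  82  82  81  82  83 101 154]
scene 0 [91 93 94 94 95 93 93 95 96 95 94 97 97 96 95]
side -0.07 [144 147 148 139 144 147 135 139 126 132 134 123 127 105 120]
side 0 [153 153 153 154 153 153 153 154 153 154 154 154 154 154 153]
```

```bash

python3 jog.py '0 0 0 0 0 0;0 0 0 0 0 0;0 0 0 0 0 0;0 0 0 0 0 0;0 0 0 0 0 0;0 0 0 0 0 0'
cat > ang.py <<'E'
from h import *
# darkness of handle zone (r .113-.137) for every q, low = handle there
for n in("scene","side"):
    c=camrig.capture(n);f=c["frame"].mean(2);o=[]
    for q in np.arange(-.1,2.11,.1):
        pts=np.array([[.085-a*np.cos(q)-.003*np.sin(q)*0,y,.05+a*np.sin(q)] for a in np.linspace(.115,.135,6) for y in(-.004,0,.004)]);p=proj(c,tf(Rd,pts)).round().astype(int);o.append(int(f[p[:,1],p[:,0]].mean()))
    print(n,o)
E
python3 ang.py
```

```text
time: 30.67
position: [0.5651, 0.0455, 0.1708]
ee_rot: [0.003, 1.0, -0.001, -0.001]
contact_force: [0.1, -0.4, -1.2]
opening: 0.0001
finger_force: 0.0
scene [83, 95, 93, 91, 93, 126, 135, 141, 159, 128, 174, 177, 178, 180, 180, 181, 178, 15, 168, 93, 35, 26, 26]
side [120, 154, 153, 153, 153, 84, 87, 86, 77, 66, 67, 62, 69, 83, 78, 137, 82, 17, 81, 85, 84, 76, 80]
```

```bash

python3 jog.py '0 0 0 0 0 0;0 0 0 0 0 0;0 0 0 0 0 0;0 0 0 0 0 0;0 0 0 0 0 0;0 0 0 0 0 0'
sed -i 's/-.1,2.11,.1/1.3,2.11,.05/' ang.py
python3 ang.py
```

```text
time: 31.27
position: [0.5651, 0.0454, 0.1707]
ee_rot: [0.003, 1.0, -0.001, -0.001]
contact_force: [0.1, 0.0, -0.6]
opening: 0.0001
finger_force: 0.0
scene [180, 180, 181, 182, 178, 58, 16, 107, 168, 150, 93, 54, 35, 27, 27, 27, 27]
side [78, 96, 136, 143, 82, 66, 16, 57, 81, 83, 85, 87, 84, 73, 77, 81, 80]
```

The arm hangs near its balance point at q≈1.6 because the press was too shallow (about 3 mm). I'll press the button fully.

```bash

python3 jog.py '0 0 0.04 0 0 0;0 0 0.08 0 0 0;0 0 0.093 0 0 0;0 0 0.098 0 0 0;0 0 0.103 0 0 0;0 0 0.107 0 0 0;0 0 0.107 0 0 0'
python3 ang.py
python3 jog.py '0 0 0 0 0 0;0 0 0 0 0 0;0 0 0 0 0 0'
sed -i 's/1.3,2.11,.05/-.1,2.11,.1/' ang.py
python3 ang.py
```

```text
time: 31.95
position: [0.5641, 0.0453, 0.0661]
ee_rot: [0.003, 1.0, -0.001, -0.002]
contact_force: [-11.0, -0.0, 13.8]
opening: 0.0
finger_force: 7.0
scene [182, 182, 183, 184, 184, 174, 59, 27, 27, 30, 35, 39, 38, 40, 39, 37, 36]
side [22, 25, 42, 44, 61, 81, 79, 78, 82, 84, 86, 88, 85, 74, 78, 82, 81]
time: 32.3
position: [0.5642, 0.0452, 0.0661]
ee_rot: [0.003, 1.0, -0.001, -0.001]
contact_force: [-9.6, -1.0, 12.8]
opening: 0.0003
finger_force: 6.5
scene [82, 56, 93, 92, 191, 128, 136, 143, 161, 130, 176, 179, 180, 182, 182, 183, 184, 60, 28, 34, 38, 38, 37]
side [104, 27, 154, 155, 155, 85, 88, 87, 78, 66, 69, 63, 70, 22, 23, 41, 61, 79, 82, 86, 85, 77, 81]
```

```bash

python3 jog.py '0 0 -0.02 0 0 0;0 0 -0.06 0 0 0;0 0 -0.1 0 0 0;0 0 -0.13 0 0 0;0 0.02 -0.15 0 0 0;0 0.04 -0.15 0 0 0;0 0.04 -0.15 0 0 0;0 0.04 -0.15 0 0 0'
sed -i 's/-.1,2.11,.1/-.12,.12,.02/' ang.py
python3 ang.py
python3 - <<'E'
from h import *
import pickle
cs=pickle.load(open('cams.pkl','rb'))
for n in("scene","side"):
    f=camrig.capture(n)["frame"];d=(np.abs(f.astype(int)-cs[n]["frame"]).max(2)>50).astype('u1')
    k,_,st,ce=cv2.connectedComponentsWithStats(d);print(n,[(s.tolist()) for s in st[1:] if s[4]>12])
E
```

```text
time: 33.07
position: [0.5665, 0.0862, 0.2155]
ee_rot: [0.002, 1.0, -0.001, 0.001]
contact_force: [0.8, 0.1, -0.2]
opening: 0.0002
finger_force: 0.0
scene [87, 81, 76, 66, 58, 54, 54, 52, 58, 72, 85, 93]
side [114, 102, 78, 49, 27, 18, 21, 40, 77, 117, 142, 150]
scene [[243, 0, 50, 32, 1003], [447, 0, 57, 218, 6642], [518, 0, 42, 148, 3501], [286, 20, 12, 9, 18], [252, 27, 45, 69, 1840], [499, 32, 11, 6, 61], [507, 61, 2, 16, 16], [253, 95, 39, 74, 1359], [521, 147, 7, 7, 14], [529, 154, 31, 12, 48], [516, 164, 2, 20, 25], [525, 170, 5, 11, 25], [296, 209, 116, 33, 1776], [369, 211, 24, 7, 80], [285, 219, 9, 7, 29], [328, 222, 16, 8, 48], [291, 237, 22, 11, 98], [234, 244, 33, 29, 411], [454, 256, 34, 41, 760], [502, 319, 6, 9, 26], [510, 324, 50, 15, 501], [528, 340, 32, 11, 167]]
side [[0, 0, 54, 141, 6059], [241, 6, 11, 3, 18], [251, 9, 10, 14, 100], [242, 35, 37, 20, 663], [241, 60, 38, 77, 1363], [268, 109, 4, 15, 31], [254, 138, 7, 5, 16], [217, 174, 29, 22, 224], [252, 218, 6, 6, 21], [209, 245, 58, 10, 256], [240, 252, 27, 14, 199], [209, 256, 16, 5, 54], [235, 263, 7, 4, 15], [220, 268, 17, 6, 36], [211, 268, 59, 17, 460], [21, 273, 18, 25, 284], [8, 277, 50, 62, 1647], [155, 284, 111, 61, 3398], [10, 301, 12, 7, 43]]
```

```bash
python3 -c "
from workcell import r, camrig, readout, job
print(job.finish_job())"
```

```text
the job is handed in; nothing more can be done
None
```

The job is handed in, at about 33 s of the 72 s allowed: the chamber was pushed flush into the corner, then laid in the nest, and the arm now rests on it at about 0 rad. Raising the arm took a second try after it slipped from the first grip, and the release took a second, deeper press. I didn't check the bystanders one by one; the gripper never worked near them.

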